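# Dress the spindle of the workshop's bench sander

## Task

Fit out the bare spindle of the bench sander: first the sanding drum, turned until its slots drop over the four yellow dogs so that it sits fully home on the flange, then the brass spacer flat on the drum, and last the red cap down onto the spacer. Lower each part gently all the way down before letting go (do not drop it or press hard), finish with all three released and at rest, and leave the dustpan, screwdriver and plywood offcut where they are.

Things in the scene. Friction and masses are not known exactly. Their poses are not given: they have to be found in the camera images.
- machine: bench spindle sander, fixed to the bench: ochre housing with aluminium table, 176 x 176 mm, table top 58 mm above the bench. Origin under its centre, on the bench; z up, black switch plate on its -x side. The steel spindle stands at its centre.
- seat (a point): centre of the top face of the spindle's round dark flange (58 mm diameter, 12 mm thick), 70 mm above the bench, where the drum's underside finally rests. z up along the spindle; x and y are the machine's, not the dogs'. Four yellow radial dogs (ribs) 90 degrees apart stand on the flange: 6 mm wide, round-topped, 5.5 mm high, reaching from the post to 25 mm from the axis.
- tip (a point): top end of the steel post on the spindle's axis, 54 mm above the seat; post 16 mm in diameter, its last 8 mm tapering to 7 mm. The spindle is locked against turning at an angle no reading gives: one dog stands 0.2 to 1.3 rad counter-clockwise of the machine's x axis, never nearer than 0.2 rad to a machine axis. It can be seen from above while the spindle is bare, or felt.
- drum: sanding drum, rust-brown on an aluminium foot: 60 mm diameter, 24 mm high, 0.13 to 0.25 kg, 19 mm bore right through. Starts the right way up on the bench. Origin at the centre of its underside, z up. Four radial slots in the underside, 11 mm wide, 7 mm deep, along the drum's +x, +y, -x, -y, open to bore and rim.
- drum_top (a point): centre of the drum's top face, 24 mm above its underside; a white mark stands above each slot. Off the dogs the drum rides 5.5 mm too high on their tops; with its slots within about 0.06 rad of the dogs it can be lowered home, underside on the flange. The dogs and floor do not give.
- spacer: plain brass ring, 38 mm diameter, 16 mm high, 19 mm bore, either way up. Origin at the centre of its underside. When home its underside is 24 mm above the seat.
- cap: red round cap, 40 mm diameter, 28 mm high, with a blind 19 mm bore 19 mm deep in its underside; starts mouth down. Origin at the centre of its underside. When home its underside is 40 mm above the seat and its roof clears the post.
- dustpan: lime-green dustpan, loose, pan 120 x 110 x 32 mm, handle to its +x; origin under the pan's centre. To be left alone.
- screwdriver: screwdriver lying on the bench along its x, loose, 200 mm long, red handle 26 mm thick at its -x end; origin under its middle. To be left alone.
- offcut: plywood offcut 90 x 60 x 12 mm, loose; origin at the centre of its underside. To be left alone.
Mind the look-alikes: they are no part of the job. Several things look just like the drum: the one meant starts nearest to the robot's base.

How it is judged:
On the way, in this order (a step that is already met when the one before it is completed fails the run):
1. the drum is fully home over the dogs, before the spacer and the cap are on the spindle (z of drum in the frame of seat between -0.003 and 0.0025 m and horizontal distance between drum and seat below 0.004 m and angle between drum's own z axis and vertical below 0.07 rad and horizontal distance between each of spacer, cap and seat above 0.03 m), for 0.2 s.
2. the spacer lies home on the seated drum, before the cap is on the spindle (z of drum in the frame of seat between -0.003 and 0.0025 m and horizontal distance between each of drum, spacer and seat below 0.004 m and angle between each of drum, spacer's own z axis and vertical below 0.07 rad and z of spacer in the frame of seat between 0.021 and 0.027 m and horizontal distance between cap and seat above 0.03 m), for 0.2 s.
At the end, for the whole second after the job is handed in: Drum, spacer, cap stacked on the spindle in that order, each centred within 4 mm, upright within 0.07 rad; undersides above the flange: drum -3 to 2.5 mm (dogs in its slots), spacer 21 to 27 mm, cap 37 to 43.5 mm; all released and at rest (z of drum in the frame of seat between -0.003 and 0.0025 m and horizontal distance between each of drum, spacer, cap and seat below 0.004 m and angle between each of drum, spacer, cap's own z axis and vertical below 0.07 rad and z of spacer in the frame of seat between 0.021 and 0.027 m and z of cap in the frame of seat between 0.037 and 0.0435 m and linear speed of each of drum, spacer, cap below 0.02 m/s and contact force between the fingers and drum below 0.5 N and contact force between the fingers and spacer below 0.5 N and contact force between the fingers and cap below 0.5 N); the robot touches nothing.
It fails at once if the drum, spacer or cap is pressed against the sander or the layers on it with more than 50 N (contact force between any of drum, spacer, cap and machine above 50 N or contact force between any of spacer, cap and drum above 50 N or contact force between cap and spacer above 50 N).
It fails at once if a part is dropped down the spindle (faster than 0.6 m/s while on the spindle's axis) ((linear speed of drum above 0.6 m/s and horizontal distance between drum and seat below 0.008 m) or (linear speed of spacer above 0.6 m/s and horizontal distance between spacer and seat below 0.008 m) or (linear speed of cap above 0.6 m/s and horizontal distance between cap and seat below 0.008 m)).
It fails at once if the robot leans on the sander with more than 50 N (contact force between any of the fingers, the arm and machine above 50 N).
It fails at once if the dustpan, screwdriver or offcut is shifted more than 30 mm (distance of any of dustpan, screwdriver, offcut from where it was at the start of the episode above 0.03 m).
It also fails if it takes over 72 s, if anything falls off the work surface, if the arm or the gripper's body presses on something with over 40 N, if the wrist force passes 120 N, or if a joint passes its speed limit or range.

## Robot

A 6-joint arm with a two-finger parallel gripper is mounted at the origin on the work surface. World frame = base frame: x ahead of the robot, y to its left, z up, the work surface at z = 0. Lengths are in m, angles in rad, forces in N, time in s.
With the tool pointing down it reaches from about 0.25 to 0.775 m from the base axis. Payload 8.9 kg.
Tool frame: the origin (TCP) lies between the finger pads; the fingertips stand 8 mm ahead of it and the grasp point (between the pads) lies 11 mm behind it; z points along the fingers, y is the line along which they close (so a half turn about z gives the same grasp; the last joint's range is limited). The gripper opens to 85 mm and grips with 20 to 120 N. Pads are 22 mm wide; open, the fingers measure 114 mm over their backs; the gripper's body (76 mm by 85 mm) begins 54 mm behind the grasp point. The pads swing forward as they close: fully open they stand 13 mm farther back than shut.
Start: joints at [1.048, 0.291, -0.153, 1.127, 0, 1.431], TCP at [0.197, 0.487, 0.21] pointing down, gripper open.
Joint ranges: [-2.52, 2.52], [-0.91, 1.74], [-1.3, 1.37], [-1.96, 2.02], [-1.52, 1.47], [-3.14, 3.14]. Speed limits (rad/s): [2.22, 2.22, 2.79, 3.14, 3.14, 3.14].

## Interface

Orientations are given as a 3x3 rotation matrix whose columns are the frame's x, y, z axes.
In Python, from cell import ctrl gives the robot as it stands. The module is installed in compiled form; this text tells all that it offers.
- The arm moves only by the tool apply_moves, never from a script. Its argument "motion" is a list of rows, each a list of 2 entries, a list of its own where there are three numbers: the shift along the tool's x, y, z in units of 40 mm (1.0 is 40 mm), then the turn about the tool's z in rad. In form: [[[tx, ty, tz], twist], ...]. A call has 1 to 5 rows; each row shifts and turns the commanded pose from where the row before left it, along the tool's axes as they then stand; what a row does not reach is not made up. A row lasts 1/12 s, in which the tool goes at most 41.7 mm and 7.16 degrees, less where a joint would pass 70% of its speed; a pose out of reach is approached as far as the arm can. A call is refused whole if a number of a shift passes 1 or a number of a turn 0.125, either way. A call with a gripper value outside its range is refused whole. "gripper" is the finger opening in mm, from 0 to 85.4, set as the call begins (left out, the last holds). The fingers move at their own pace and stop on an object; the grip force is fixed at half the most. Time passes only in rows, so rows that do not move let the fingers close. It gives the time, the measured TCP pose, the force, the opening and the grip force at its end, in the units of the state.
- ctrl.get_obs(): the state, without advancing time (a new reading comes with each control period).
- ctrl.read_camera(name): name is "side" or "top"; returns the picture (420x560x3 uint8, red, green, blue); there is no depth.
- ctrl.camera_params(name): a dict with "fx", "fy", "cx", "cy" (pixels), "D" ([k1, k2, p1, p2, k3] as OpenCV has them; the pictures are not rectified), "extrinsics" (4x4, takes a point from world to camera coordinates). Camera axes: x right, y up, looking along -z (the intrinsics and any distortion apply to the point x, -y, -z); pixel columns grow to the right and rows downward; lengths in m; the calibration is good to about 2 mm. A picture is of the moment at which its call begins. camera_params takes no time and is no camera call.
- ctrl.sign_off(): hands the job in; it is judged then, once.
The state is a dict: "time": time; "q": joint angles; "qd": joint speeds; "tau": joint torques, N m; "position": TCP position; "eef_rot": TCP orientation; "contact_force": force on the tool from outside, world axes, zero at the start; "wrist_torque": the same for the moment, N m; "gripper_width": finger opening in m; "gripper_force": force on a finger pad.
Only numpy, scipy, OpenCV 4.12 (cv2) and the standard library are available. Lean on these libraries where they do the work, as an engineer would, in place of code of your own. Each camera call takes 0.05 s, during which the arm holds its last target. There are 200 camera calls.

## Working session

There is one attempt and no reset: what is moved stays moved. The work goes in short steps, Python scripts to look and compute and a tool call to move; the robot and the scene stay as the last step left them, time stands still between calls to the robot, and variables do not carry over. Pictures are saved under pics/ and viewed, at most 10 in all, crops included, and the job is handed in when it is done.

Besides the shell and the picture viewer there is one more tool, called after ">>>" as name([rows], argument=value, ...), one row to a line, values as JSON. apply_moves: Moves the arm, as the interface text tells. Its arguments: {"type":"object","properties":{"motion":{"type":"array"},"gripper":{"type":"number"}},"required":["motion"]}

```bash
mkdir -p pics; python3 - <<'E'
from cell import ctrl
import cv2,numpy as np
o=ctrl.get_obs();print(o['time'],o['position'],np.round(o['eef_rot'],3).tolist(),o['gripper_width'])
for n in('top','side'):
    cv2.imwrite(f'pics/{n}0.png',ctrl.read_camera(n)[:,:,::-1]);p=ctrl.camera_params(n)
    print(n,{k:np.round(v,3).tolist() for k,v in p.items()})
E
```

```text
0.0 [0.19637313 0.4863939  0.20955129] [[-0.927, 0.374, -0.001], [0.374, 0.927, -0.001], [0.0, -0.001, -1.0]] 0.08573073766121125
top {'fx': 407.345, 'fy': 407.345, 'cx': 283.094, 'cy': 210.273, 'D': [-0.016, 0.0, 0.0, 0.0, 0.0], 'extrinsics': [[-0.02, -1.0, -0.012, 0.059], [0.996, -0.021, 0.086, -0.564], [-0.086, -0.01, 0.996, -0.814], [0.0, 0.0, 0.0, 1.0]]}
side {'fx': 434.458, 'fy': 434.458, 'cx': 280.247, 'cy': 217.994, 'D': [-0.026, 0.0, 0.0, 0.0, 0.0], 'extrinsics': [[-0.962, -0.273, -0.009, 0.57], [0.153, -0.565, 0.811, -0.159], [-0.227, 0.779, 0.585, -0.829], [0.0, 0.0, 0.0, 1.0]]}
```

View pics/top0.png

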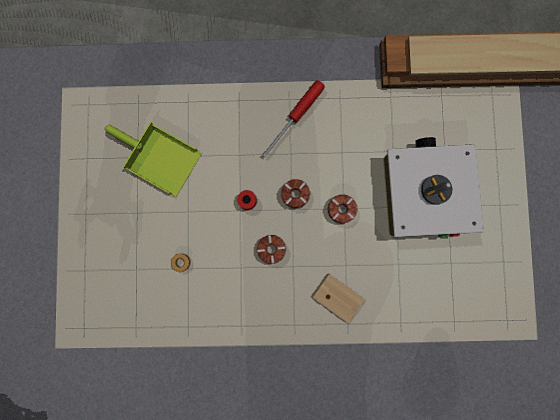

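View pics/side0.png

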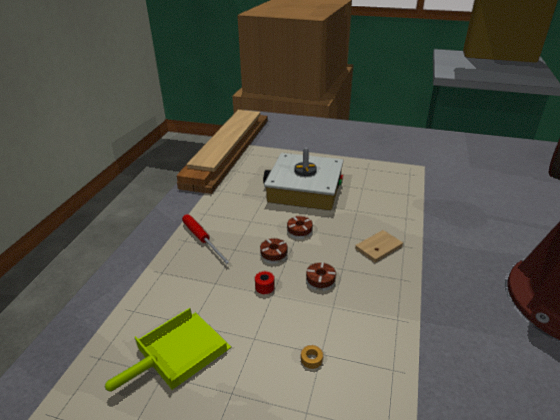

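The top view shows the target drum (nearest the base, lowest in the picture) at about (270,250). The spacer is at (180,262), the cap at (247,200), and the spindle with yellow dogs at (437,190). The side view agrees, with the tip at about (306,150).

```bash
cat > h.py <<'E'
from cell import ctrl
import cv2,numpy as np
def cam(n):
    p=ctrl.camera_params(n);K=np.array([[p['fx'],0,p['cx']],[0,p['fy'],p['cy']],[0,0,1.]])
    E=np.array(p['extrinsics']);return K,np.array(p['D'],float),E
def ray(n,uv):
    K,D,E=cam(n);u=cv2.undistortPoints(np.array(uv,float).reshape(-1,1,2),K,D).reshape(-1,2)
    d=np.c_[u[:,0],-u[:,1],-np.ones(len(u))]@E[:3,:3];return -E[:3,:3].T@E[:3,3],d
def plane(n,uv,z):
    c,d=ray(n,uv);return c+d*((z-c[2])/d[:,2])[:,None]
def proj(n,P):
    K,D,E=cam(n);q=np.atleast_2d(P)@E[:3,:3].T+E[:3,3];q=q*[1,-1,-1]
    return cv2.projectPoints(q,np.zeros(3),np.zeros(3),K,D)[0].reshape(-1,2)
def tri(a,b):
    A=np.zeros((3,3));v=np.zeros(3)
    for n,uv in(('top',a),('side',b)):
        c,d=ray(n,[uv]);d=d[0]/np.linalg.norm(d[0]);M=np.eye(3)-np.outer(d,d);A+=M;v+=M@c
    return np.linalg.solve(A,v)
def blobs(m,amin=30):
    n,l,s,c=cv2.connectedComponentsWithStats(m.astype(np.uint8));return [(s[i,4],c[i].round(1).tolist(),s[i,:4].tolist()) for i in range(1,n) if s[i,4]>=amin]
E
python3 - <<'E'
from h import *
t=cv2.imread('pics/top0.png');h=cv2.cvtColor(t,cv2.COLOR_BGR2HSV);H,S,V=[h[:,:,i].astype(int) for i in range(3)]
red=((H<12)|(H>172))&(S>90)&(V>40);print('red',blobs(red))
y=(H>15)&(H<35)&(S>110)&(V>90);w=np.zeros_like(y);w[165:215,410:465]=1
for b in blobs(y&w,3):print('dog',b,plane('top',[b[1]],.0755).round(4))
print('brass',blobs((H>12)&(H<30)&(S>90)&(V>70)))
d=y&w;pts=np.argwhere(d)[:,::-1];P=plane('top',pts,.0755)[:,:2]
np.save('dog.npy',P)
tb=(V>140)&(S<40);print('table',blobs(tb,500))
for nm,(x0,y0,s) in {'a':(405,160,60),'b':(240,220,60)}.items():
    cv2.imwrite(f'pics/c{nm}.png',cv2.resize(t[y0:y0+s,x0:x0+s],None,fx=6,fy=6,interpolation=2))
a=cv2.imread('pics/ca.png');b=cv2.imread('pics/cb.png');s=cv2.imread('pics/side0.png')[140:190,280:330];s=cv2.resize(s,(360,360))
cv2.imwrite('pics/c1.png',np.hstack([a,b])); cv2.imwrite('pics/c2.png',s)
E
```

```text
red [(np.int32(528), [306.9, 100.1], [289, 80, 35, 42]), (np.int32(459), [295.0, 193.1], [281, 179, 29, 29]), (np.int32(252), [246.5, 199.4], [237, 190, 20, 19]), (np.int32(478), [342.2, 208.4], [328, 195, 29, 28]), (np.int32(477), [270.7, 248.9], [257, 235, 28, 29])]
dog (np.int32(21), [434.0, 181.2], [432, 178, 5, 7]) [[ 0.6115 -0.2471  0.0755]]
dog (np.int32(17), [430.6, 192.2], [427, 190, 8, 5]) [[ 0.5902 -0.2394  0.0755]]
dog (np.int32(19), [442.1, 195.8], [440, 192, 5, 8]) [[ 0.5827 -0.2613  0.0755]]
brass [(np.int32(553), [405.6, 49.0], [386, 33, 93, 39]), (np.int32(38), [492.8, 33.7], [480, 33, 28, 2]), (np.int32(59), [540.9, 33.0], [522, 32, 38, 3]), (np.int32(478), [481.6, 41.7], [409, 36, 151, 16]), (np.int32(86), [509.7, 58.3], [495, 55, 27, 9]), (np.int32(113), [537.2, 61.4], [520, 56, 39, 11]), (np.int32(33), [462.0, 67.2], [452, 66, 22, 3]), (np.int32(35), [384.9, 80.1], [383, 76, 5, 9]), (np.int32(140), [406.9, 81.2], [390, 77, 46, 8]), (np.int32(111), [498.8, 80.4], [473, 79, 54, 4]), (np.int32(69), [542.5, 79.6], [528, 78, 32, 4]), (np.int32(35), [444.6, 81.2], [437, 80, 16, 3]), (np.int32(42), [462.0, 81.0], [454, 80, 18, 3]), (np.int32(198), [179.7, 262.2], [171, 254, 18, 18]), (np.int32(796), [338.5, 297.8], [313, 274, 51, 48])]
table [(np.int32(85823), [320.8, 216.1], [56, 81, 481, 267]), (np.int32(939), [353.1, 88.8], [322, 80, 68, 18]), (np.int32(1924), [110.0, 128.8], [88, 104, 50, 54]), (np.int32(3600), [160.6, 226.6], [137, 179, 51, 90]), (np.int32(5216), [110.1, 272.7], [85, 214, 52, 114]), (np.int32(2822), [161.6, 298.1], [137, 270, 51, 57])]
```

View pics/c1.png

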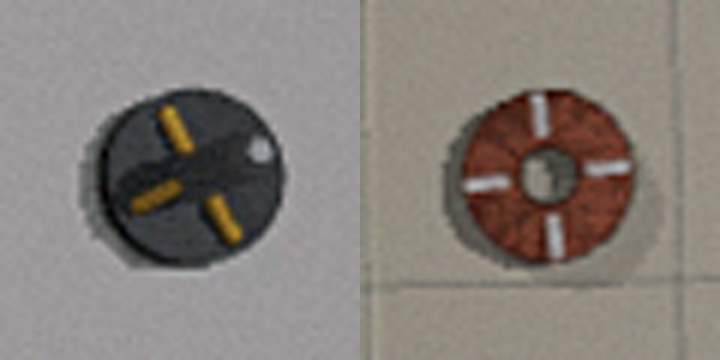

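View pics/c2.png

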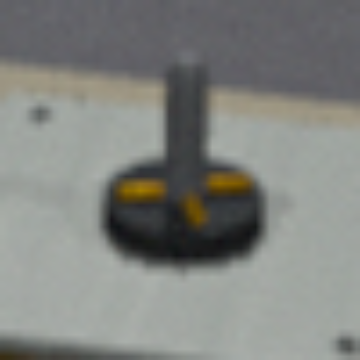

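The crops show three bright dogs plus the tip (white dot) at about pixel (448,185). They also show the drum's four white marks around (271,249).

```bash
python3 - <<'E'
from h import *
t=cv2.imread('pics/top0.png');f=t.astype(float);h=cv2.cvtColor(t,cv2.COLOR_BGR2HSV).astype(int);H,S,V=h[...,0],h[...,1],h[...,2]
def wblob(W,x0,y0,x1,y1,thr):
    m=np.zeros_like(W);m[y0:y1,x0:x1]=W[y0:y1,x0:x1];m[m<thr]=0
    n,l,s,c=cv2.connectedComponentsWithStats((m>0).astype(np.uint8));out=[]
    for i in range(1,n):
        yy,xx=np.where(l==i);w=m[yy,xx]
        if w.sum()>thr*8: out.append([np.average(xx,weights=w),np.average(yy,weights=w)])
    return np.array(out)
Y=f[...,2]-f[...,0]
d=plane('top',wblob(Y,420,170,455,207,35),.0745);print('dogs',d.round(4))
c=d[:,:2]
for i in range(len(c)):
  for j in range(i): v=c[i]-c[j];print(i,j,np.linalg.norm(v).round(4),np.degrees(np.arctan2(v[1],v[0])).round(1),((c[i]+c[j])/2).round(4))
W=f.min(2)-100
m=plane('top',wblob(np.where(S<70,f.min(2)-85,0),256,235,286,265,10),.024)
print('marks',m.round(4),m[:,:2].mean(0))
# dark flange hull
fl=(V<85);fl[:,:415]=0;fl[:,460:]=0;fl[:168]=0;fl[212:]=0
print(blobs(fl))
red=((H<12)|(H>172))&(S>90)&(V>40)
for nm,mk,z in(('drum',red,.024),('cap',red,.028),('brass',(H>12)&(H<30)&(S>90)&(V>70),.016)):
    x,y={'drum':(271,249),'cap':(246,199),'brass':(180,262)}[nm]
    n,l,s,cc=cv2.connectedComponentsWithStats(mk.astype(np.uint8));k=min(range(1,n),key=lambda i:np.hypot(*(cc[i]-[x,y])))
    p=np.argwhere(l==k)[:,::-1].astype(np.int32);hull=cv2.convexHull(p);e=cv2.minEnclosingCircle(hull);M=cv2.moments(hull);g=[M['m10']/M['m00'],M['m01']/M['m00']]
    print(nm,g,e,plane('top',[g],z/2).round(4),plane('top',[g],z).round(4),'rad',e[1]/407*(.81-z))
tip=tri([448.3,184.9],[306.1,147.7]);print('tip',tip,plane('top',[[448.3,184.9]],.124))
for z in(.07,.0745,.124):print(proj('top',[.597,-.2545,z]),proj('side',[.597,-.2545,z]))
s=cv2.imread('pics/side0.png');hs=cv2.cvtColor(s,cv2.COLOR_BGR2HSV).astype(int);H,S,V=hs[...,0],hs[...,1],hs[...,2]
print('side red',blobs(((H<12)|(H>172))&(S>110)&(V>50),100)[:8]);print('side brass',[b for b in blobs((H>12)&(H<30)&(S>90)&(V>70),50) if b[1][1]>300])
E
```

```text
dogs [[ 0.6118 -0.2473  0.0745]
 [ 0.5905 -0.2398  0.0745]
 [ 0.5827 -0.2612  0.0745]]
1 0 0.0226 160.6 [ 0.6011 -0.2436]
2 0 0.0323 -154.4 [ 0.5972 -0.2543]
2 1 0.0228 -109.9 [ 0.5866 -0.2505]
marks [[0.5123 0.0975 0.024 ]
 [0.5078 0.0763 0.024 ]
 [0.51   0.0497 0.024 ]
 [0.4858 0.0774 0.024 ]
 [0.4893 0.0529 0.024 ]
 [0.4848 0.0953 0.024 ]
 [0.4611 0.0534 0.024 ]
 [0.4664 0.0718 0.024 ]
 [0.4591 0.1    0.024 ]] [0.48627805 0.07491443]
[(np.int32(670), [435.6, 189.4], [421, 175, 31, 30])]
drum [270.67572016460906, 248.89108367626883] ((270.85809326171875, 248.96958923339844), 14.318655014038086) [[0.4869 0.0748 0.012 ]] [[0.4869 0.0743 0.024 ]] rad 0.027652242852663232
cap [246.486388384755, 199.31034482758622] ((246.53846740722656, 199.53846740722656), 9.870570182800293) [[0.5911 0.1235 0.014 ]] [[0.5895 0.1221 0.028 ]] rad 0.01896507587948361
brass [179.63368421052633, 262.24912280701756] ((179.61538696289062, 262.0), 9.122864723205566) [[0.4628 0.2654 0.008 ]] [[0.4631 0.2633 0.016 ]] rad 0.017797431425614792
tip [ 0.59694775 -0.25529872  0.12349493] [[ 0.59688086 -0.2550963   0.124     ]]
[[437.16635737 188.93891838]] [[305.48873547 166.57732948]]
[[438.01069578 188.61873965]] [[305.53122685 165.04060413]]
[[447.96905446 184.84200542]] [[306.01088773 147.6547042 ]]
side red [(np.int32(335), [194.9, 227.5], [182, 214, 27, 29]), (np.int32(212), [299.3, 223.8], [287, 216, 25, 16]), (np.int32(259), [273.4, 247.1], [260, 239, 27, 17]), (np.int32(679), [520.9, 287.2], [509, 261, 25, 54]), (np.int32(338), [320.5, 272.6], [307, 263, 28, 20]), (np.int32(360), [264.2, 282.7], [255, 271, 19, 24])]
side brass [(np.int32(355), [311.5, 355.9], [301, 345, 22, 24])]
```

>>> apply_moves([
  [[0,0,0],-0.096],
  [[0,0,0],-0.096],
  [[0,0,0],-0.096],
  [[0,0,0],-0.095],
  [[0,0,0],0],
], gripper=85)

```text
time: 0.52
position: [0.1965, 0.4866, 0.2098]
eef_rot: [[-1.0, -0.003, -0.0], [-0.003, 1.0, -0.001], [0.0, -0.001, -1.0]]
contact_force: [-0.2, 0.1, -0.9]
gripper_width: 0.0848
gripper_force: 0.0
```

>>> apply_moves([
  [[-0.56,-0.79,0],0],
  [[-0.56,-0.79,0],0],
  [[-0.56,-0.79,0],0],
  [[-0.56,-0.79,0],0],
  [[-0.56,-0.79,0],0],
])

```text
time: 0.93
position: [0.3089, 0.3272, 0.21]
eef_rot: [[-1.0, 0.004, -0.0], [0.004, 1.0, -0.0], [0.0, -0.0, -1.0]]
contact_force: [1.5, 0.7, 0.2]
gripper_width: 0.085
gripper_force: 0.0
```

>>> apply_moves([
  [[-0.56,-0.79,0],0],
  [[-0.56,-0.79,0],0],
  [[-0.56,-0.79,0],0],
  [[-0.56,-0.79,0],0],
  [[-0.56,-0.79,0],0],
])

```text
time: 1.35
position: [0.421, 0.1688, 0.2102]
eef_rot: [[-1.0, 0.004, 0.0], [0.004, 1.0, 0.0], [-0.0, 0.0, -1.0]]
contact_force: [0.2, 1.0, 0.2]
gripper_width: 0.085
gripper_force: 0.0
```

>>> apply_moves([
  [[-0.56,-0.79,0.5],0],
  [[-0.56,-0.79,0.5],0],
  [[-0.56,-0.79,0.5],0],
  [[0,0,0],0],
  [[0,0,0],0],
])

```text
time: 1.77
position: [0.4842, 0.0784, 0.1514]
eef_rot: [[-1.0, 0.007, -0.003], [0.007, 1.0, 0.0], [0.003, -0.0, -1.0]]
contact_force: [-0.4, 0.8, -0.0]
gripper_width: 0.085
gripper_force: 0.0
```

>>> apply_moves([
  [[-0.07,-0.11,0.75],0],
  [[0,0,0.75],0],
  [[0,0,0.75],0],
  [[0,0,0.5],0],
  [[0,0,0],0],
])

```text
time: 2.18
position: [0.484, 0.0766, 0.04]
eef_rot: [[-1.0, 0.001, -0.006], [0.001, 1.0, 0.0], [0.006, 0.0, -1.0]]
contact_force: [-0.9, 1.0, -0.4]
gripper_width: 0.0854
gripper_force: 0.0
```

>>> apply_moves([
  [[0,0,0.3],0],
  [[0,0,0],0],
])

```text
time: 2.35
position: [0.4867, 0.0764, 0.0308]
eef_rot: [[-1.0, 0.001, -0.001], [0.001, 1.0, 0.0], [0.001, 0.0, -1.0]]
contact_force: [-1.2, -0.0, 0.4]
gripper_width: 0.0851
gripper_force: 0.0
```

```bash
python3 - <<'E'
from h import *
o=ctrl.get_obs();print(o['position'],o['time'])
cv2.imwrite('pics/t1.png',cv2.resize(ctrl.read_camera('top')[180:320,200:340,::-1],None,fx=4,fy=4))
E
```

```text
[0.48670688 0.07640898 0.03084947] 2.35
```

View pics/t1.png

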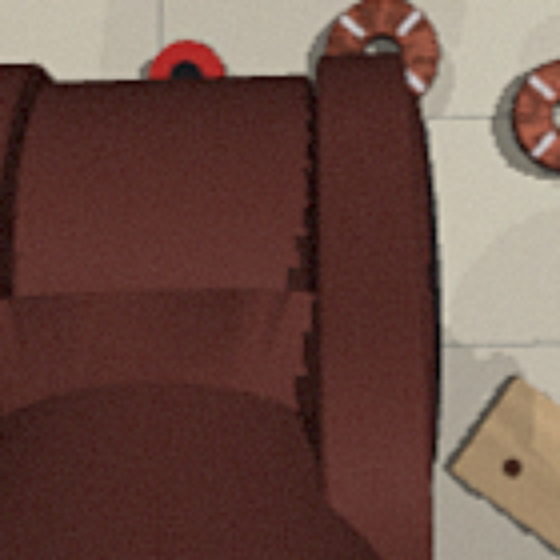

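The arm hides the drum from above, so I'll go by the TCP reading, centre it and grasp.

>>> apply_moves([
  [[-0.01,-0.06,0.25],0],
  [[0,0,0.22],0],
  [[0,0,0],0],
  [[0,0,0],0],
])

```text
time: 2.73
position: [0.4872, 0.0732, 0.0117]
eef_rot: [[-1.0, 0.001, -0.001], [0.001, 1.0, 0.0], [0.001, 0.0, -1.0]]
contact_force: [-0.4, 0.4, -0.6]
gripper_width: 0.0848
gripper_force: 0.0
```

>>> apply_moves([
  [[0,0,0],0],
  [[0,0,0],0],
  [[0,0,0],0],
  [[0,0,0],0],
  [[0,0,0],0],
], gripper=50)

```text
time: 3.15
position: [0.4878, 0.0732, 0.0121]
eef_rot: [[-1.0, 0.001, 0.0], [0.001, 1.0, -0.0], [-0.0, -0.0, -1.0]]
contact_force: [0.3, 0.4, 0.0]
gripper_width: 0.0498
gripper_force: 0.0
```

>>> apply_moves([
  [[0,0,0],0],
  [[0,0,0],0],
  [[0,0,0],0],
  [[0,0,0],0],
  [[0,0,0],0],
])

```text
time: 3.57
position: [0.4877, 0.0732, 0.012]
eef_rot: [[-1.0, 0.001, -0.0], [0.001, 1.0, -0.0], [0.0, -0.0, -1.0]]
contact_force: [0.4, -0.3, -0.3]
gripper_width: 0.0498
gripper_force: 0.0
```

```bash
python3 - <<'E'
from h import *
s=ctrl.read_camera('side')[:,:,::-1].copy()
cv2.imwrite('pics/s1.png',cv2.resize(s[200:320,240:400],None,fx=5,fy=5))
E
```

```text
(no output)
```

View pics/s1.png

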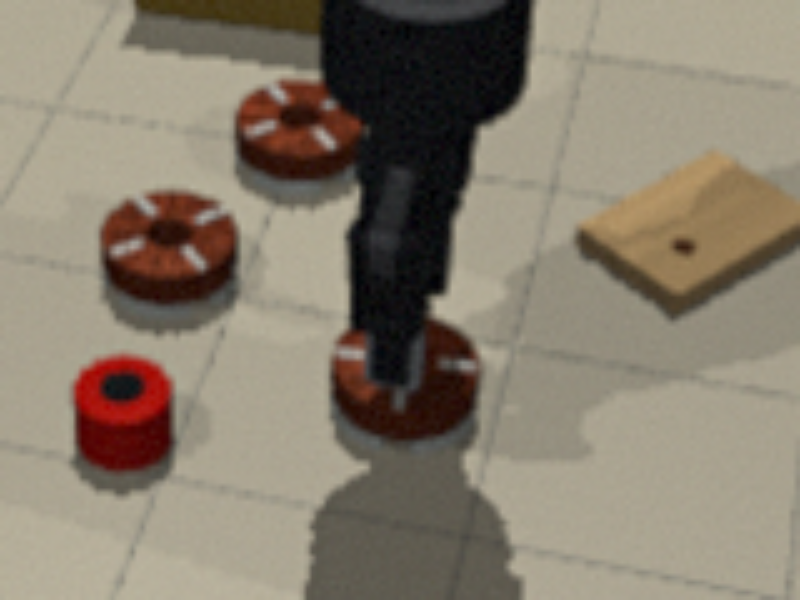

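The side view shows the finger tip at about (319,277), resting at or above the drum's top face. The pads closed over the drum rather than beside it. I'll check the heights.

```bash
python3 - <<'E'
from h import *
print('drum tri',tri([270.7,248.9],[320.5,272.6]),'cap',tri([246.5,199.4],[264.2,282.7]),'spacer',tri([179.7,262.2],[311.5,355.9]))
for z in(.01,.02,.03,.04):print(z,plane('side',[[319,277],[320,281]],z).round(4).tolist())
print(proj('side',[[.4877,.0982,z] for z in(.004,.012,.023,.035)]).round(1))
print(ctrl.get_obs())
E
```

```text
drum tri [0.48742805 0.07447113 0.02115279] cap [0.59095636 0.12359195 0.01283354] spacer [0.46328397 0.26484628 0.0097014 ]
0.01 [[0.4902, 0.0761, 0.01], [0.4859, 0.0869, 0.01]]
0.02 [[0.4885, 0.0866, 0.02], [0.4843, 0.0971, 0.02]]
0.03 [[0.4867, 0.097, 0.03], [0.4826, 0.1074, 0.03]]
0.04 [[0.485, 0.1075, 0.04], [0.4809, 0.1177, 0.04]]
[[317.8 286.9]
 [318.  284. ]
 [318.2 279.9]
 [318.5 275.4]]
{'time': 3.6167, 'q': array([ 5.52477521e-04,  4.42192866e-01, -5.20051705e-01,  6.08574010e-01,
       -3.01042281e-05,  1.34436479e-03]), 'qd': array([ 3.55273017e-04, -1.60858743e-03, -1.01495234e-05,  7.44061936e-04,
        1.24136463e-03, -6.64009355e-04]), 'tau': array([ 1.15140379e-04, -5.45799851e+01,  2.39137191e+01,  2.15393651e-03,
       -2.38057728e-04,  2.05463175e-05]), 'position': array([0.48765818, 0.07315904, 0.01195415]), 'eef_rot': array([[-9.99999686e-01,  7.91886519e-04, -2.22375670e-05],
       [ 7.91887188e-04,  9.99999686e-01, -3.01165184e-05],
       [ 2.22137112e-05, -3.01341186e-05, -9.99999999e-01]]), 'contact_force': array([-0.13327682,  0.72103459,  0.8969755 ]), 'wrist_torque': array([ 0.07097279,  0.0171601 , -0.01769956]), 'gripper_force': 0.0, 'gripper_width': 0.050099139559138896}
```

>>> apply_moves([
  [[0,0,0],0],
  [[0,0,0],0],
  [[0,0,0],0],
  [[0,0,0],0],
], gripper=85)

```text
time: 3.95
position: [0.4877, 0.0732, 0.012]
eef_rot: [[-1.0, 0.001, -0.0], [0.001, 1.0, -0.0], [0.0, -0.0, -1.0]]
contact_force: [-0.1, 0.2, 0.5]
gripper_width: 0.0851
gripper_force: 0.0
```

>>> apply_moves([
  [[0,0,0.1],0],
  [[0,0,0.1],0],
  [[0,0,0],0],
])

```text
time: 4.2
position: [0.487, 0.0731, 0.0031]
eef_rot: [[-1.0, 0.001, -0.001], [0.001, 1.0, 0.0], [0.001, -0.0, -1.0]]
contact_force: [-0.1, 1.1, -0.3]
gripper_width: 0.085
gripper_force: 0.0
```

>>> apply_moves([
  [[0,0,0],0],
  [[0,0,0],0],
  [[0,0,0],0],
  [[0,0,0],0],
  [[0,0,0],0],
], gripper=54)

```text
time: 4.62
position: [0.4878, 0.0732, 0.0041]
eef_rot: [[-1.0, 0.001, 0.0], [0.001, 1.0, 0.0], [-0.0, 0.0, -1.0]]
contact_force: [0.2, 0.5, 0.0]
gripper_width: 0.0536
gripper_force: 0.0
```

>>> apply_moves([
  [[0,0,0.05],0],
  [[0,0,0],0],
])

```text
time: 4.78
position: [0.4876, 0.0731, 0.0017]
eef_rot: [[-1.0, 0.001, -0.0], [0.001, 1.0, -0.0], [0.0, -0.0, -1.0]]
contact_force: [-0.3, 1.0, -0.5]
gripper_width: 0.0542
gripper_force: 0.0
```

>>> apply_moves([
  [[0,0,0.05],0],
  [[0,0,0],0],
])

```text
time: 4.95
position: [0.4875, 0.0732, -0.0004]
eef_rot: [[-1.0, 0.001, -0.0], [0.001, 1.0, 0.0], [0.0, 0.0, -1.0]]
contact_force: [-0.8, 0.6, 0.1]
gripper_width: 0.054
gripper_force: 0.0
```

```bash
python3 - <<'E'
from h import *
s=ctrl.read_camera('side')[:,:,::-1].copy()
cv2.imwrite('pics/s2.png',cv2.resize(s[220:300,280:370],None,fx=7,fy=7,interpolation=2))
print(ctrl.get_obs()['contact_force'])
E
```

```text
[ 0.14880704 -0.03172029  0.56953642]
```

View pics/s2.png

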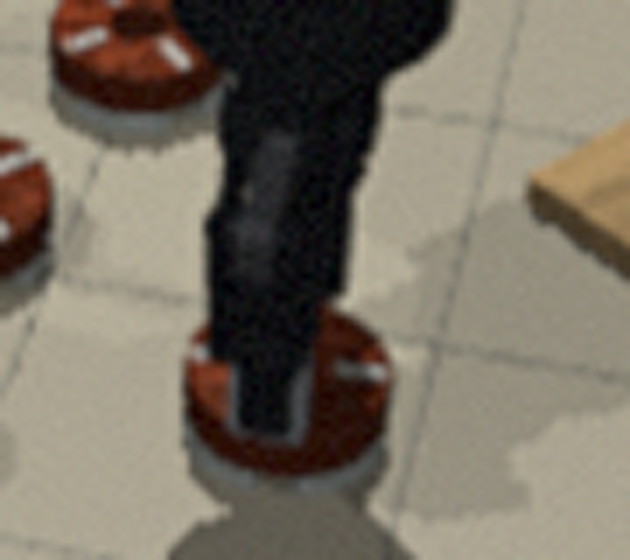

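Finger bottom is at about (318,283), with the pad outline just around it, still above or at the drum's top face. I'll feel downward for contact.

>>> apply_moves([
  [[0,0,0.04],0],
  [[0,0,0],0],
])

```text
time: 5.17
position: [0.4878, 0.0732, -0.001]
eef_rot: [[-1.0, 0.001, 0.0], [0.001, 1.0, -0.0], [-0.0, -0.0, -1.0]]
contact_force: [-2.5, -0.1, 9.7]
gripper_width: 0.0542
gripper_force: 5.0
```

>>> apply_moves([
  [[0,0,0.04],0],
  [[0,0,0],0],
])

```text
time: 5.33
position: [0.4879, 0.0732, -0.0013]
eef_rot: [[-1.0, 0.001, 0.001], [0.001, 1.0, -0.0], [-0.001, -0.0, -1.0]]
contact_force: [-10.6, -1.2, 34.0]
gripper_width: 0.0541
gripper_force: 16.9
```

```bash
python3 - <<'E'
from h import *
a=cv2.cvtColor(cv2.imread('pics/side0.png'),cv2.COLOR_BGR2HSV).astype(int)
im=ctrl.read_camera('side')[:,:,::-1];b=cv2.cvtColor(np.ascontiguousarray(im),cv2.COLOR_BGR2HSV).astype(int)
f=lambda h:[x for x in blobs(((h[...,0]<12)|(h[...,0]>172))&(h[...,1]>110)&(h[...,2]>50),40)]
print(f(a));print(f(b))
cv2.imwrite('pics/s3.png',im)
E
```

```text
[(np.int32(335), [194.9, 227.5], [182, 214, 27, 29]), (np.int32(212), [299.3, 223.8], [287, 216, 25, 16]), (np.int32(259), [273.4, 247.1], [260, 239, 27, 17]), (np.int32(679), [520.9, 287.2], [509, 261, 25, 54]), (np.int32(338), [320.5, 272.6], [307, 263, 28, 20]), (np.int32(360), [264.2, 282.7], [255, 271, 19, 24])]
[(np.int32(108), [324.4, 17.7], [302, 13, 42, 15]), (np.int32(169), [301.3, 86.8], [296, 73, 12, 25]), (np.int32(241), [326.1, 103.9], [309, 97, 40, 13]), (np.int32(53), [302.0, 120.3], [297, 113, 9, 17]), (np.int32(405), [325.6, 121.9], [309, 113, 35, 20]), (np.int32(98), [325.8, 155.8], [311, 153, 30, 7]), (np.int32(99), [322.5, 183.9], [305, 177, 39, 12]), (np.int32(333), [194.8, 227.5], [182, 214, 27, 29]), (np.int32(164), [296.3, 224.0], [287, 216, 19, 16]), (np.int32(269), [273.5, 247.2], [260, 239, 27, 17]), (np.int32(750), [521.4, 288.3], [509, 261, 27, 58]), (np.int32(360), [264.2, 282.7], [255, 271, 19, 24]), (np.int32(80), [550.2, 313.1], [539, 306, 21, 16]), (np.int32(92), [551.2, 327.4], [541, 323, 19, 12])]
```

>>> apply_moves([
  [[0,0,-0.15],0],
  [[0,0,-0.15],0],
  [[0,0,0],0],
])

```text
time: 5.63
position: [0.4885, 0.0732, 0.0097]
eef_rot: [[-1.0, 0.001, 0.002], [0.001, 1.0, -0.0], [-0.002, -0.0, -1.0]]
contact_force: [-0.1, 0.0, 0.2]
gripper_width: 0.0541
gripper_force: 0.0
```

>>> apply_moves([
  [[0,0,0],0],
  [[0,0,0],0],
  [[0,0,0],0],
  [[0,0,0],0],
  [[0,0,0],0],
], gripper=85.4)

```text
time: 6.05
position: [0.4875, 0.0732, 0.0085]
eef_rot: [[-1.0, 0.001, -0.001], [0.001, 1.0, -0.0], [0.001, -0.0, -1.0]]
contact_force: [0.5, 0.6, -0.9]
gripper_width: 0.0854
gripper_force: 0.0
```

>>> apply_moves([
  [[0,0,0.1],0],
  [[0,0,0.1],0],
  [[0,0,0.05],0],
  [[0,0,0],0],
])

```text
time: 6.38
position: [0.4871, 0.0732, -0.002]
eef_rot: [[-1.0, 0.001, -0.001], [0.001, 1.0, -0.0], [0.001, -0.0, -1.0]]
contact_force: [-0.4, -0.8, 0.5]
gripper_width: 0.0854
gripper_force: 0.0
```

>>> apply_moves([
  [[0,0,0.05],0],
  [[0,0,0],0],
])

```text
time: 6.55
position: [0.4875, 0.0732, -0.0035]
eef_rot: [[-1.0, 0.001, -0.0], [0.001, 1.0, -0.0], [0.0, -0.0, -1.0]]
contact_force: [0.3, 0.2, 0.2]
gripper_width: 0.0856
gripper_force: 0.0
```

>>> apply_moves([
  [[0,0,0.05],0],
  [[0,0,0],0],
])

```text
time: 6.72
position: [0.4876, 0.0732, -0.0054]
eef_rot: [[-1.0, 0.001, -0.0], [0.001, 1.0, -0.0], [0.0, -0.0, -1.0]]
contact_force: [0.1, 0.1, -0.3]
gripper_width: 0.0856
gripper_force: 0.0
```

>>> apply_moves([
  [[0,0,0.05],0],
  [[0,0,0],0],
])

```text
time: 6.88
position: [0.4876, 0.0731, -0.0075]
eef_rot: [[-1.0, 0.001, -0.0], [0.001, 1.0, -0.0], [0.0, -0.0, -1.0]]
contact_force: [-0.1, 0.3, 0.1]
gripper_width: 0.0853
gripper_force: 0.0
```

>>> apply_moves([
  [[0,0,0.05],0],
  [[0,0,0],0],
])

```text
time: 7.05
position: [0.4875, 0.0732, -0.0095]
eef_rot: [[-1.0, 0.001, -0.0], [0.001, 1.0, -0.0], [0.0, -0.0, -1.0]]
contact_force: [-0.4, 0.9, 0.2]
gripper_width: 0.0855
gripper_force: 0.0
```

Contact shows the z reading is about 25 mm low: the tips touched the drum's 24 mm top at reading −0.001. I'll correct for this and grip.

>>> apply_moves([
  [[0,0,0.1],0],
  [[0,0,0.1],0],
  [[0,0,0],0],
])

```text
time: 7.3
position: [0.4871, 0.0732, -0.0181]
eef_rot: [[-1.0, 0.001, -0.001], [0.001, 1.0, 0.0], [0.001, 0.0, -1.0]]
contact_force: [0.1, -0.2, 0.7]
gripper_width: 0.0855
gripper_force: 0.0
```

>>> apply_moves([
  [[0,0,0],0],
  [[0,0,0],0],
  [[0,0,0],0],
  [[0,0,0],0],
  [[0,0,0],0],
], gripper=52)

```text
time: 7.72
position: [0.4877, 0.0732, -0.0166]
eef_rot: [[-1.0, 0.001, 0.0], [0.001, 1.0, -0.0], [-0.0, -0.0, -1.0]]
contact_force: [-3.3, -0.3, 9.2]
gripper_width: 0.0581
gripper_force: 63.0
```

```bash
python3 - <<'E'
from h import *
s=ctrl.read_camera('side')[:,:,::-1].copy()
cv2.imwrite('pics/s4.png',cv2.resize(s[200:320,240:400],None,fx=5,fy=5,interpolation=2))
E
```

```text
(no output)
```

View pics/s4.png

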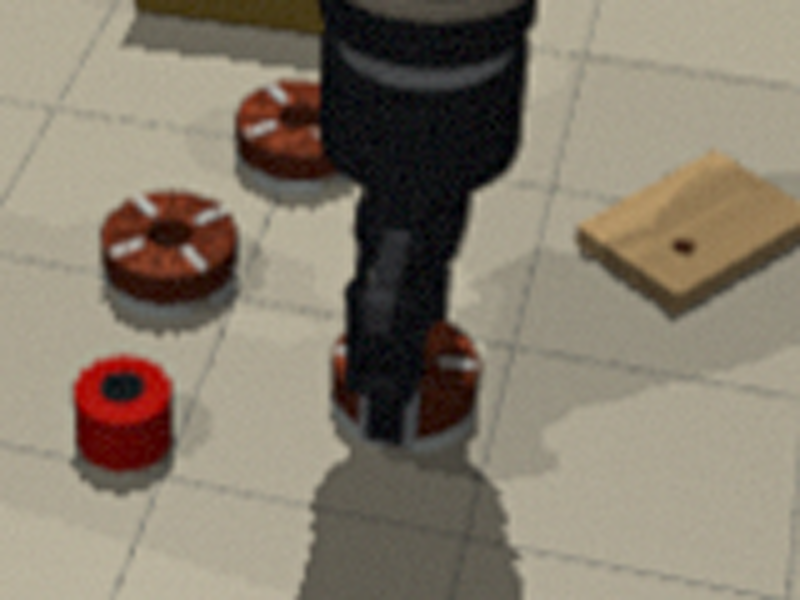

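The finger now sits beside the drum, bottom at about (317,288). Pad centre is about column 318 and drum centre about 321, so I'll check for an x offset.

```bash
python3 - <<'E'
from h import *
for x in(.475,.481,.487): print(x,proj('side',[[x,.112,.008],[x,.104,.008],[x,.104,.02],[x,.118,.05]]).round(1).tolist())
print('drum',proj('side',[[.487,.074,.024],[.457,.074,.012],[.517,.074,.012]]).round(1).tolist())
im=ctrl.read_camera('side');g=im.max(2).astype(int)
for r in(270,274,278,282,285,287,289):print(r,g[r,300:340].tolist())
E
```

```text
0.475 [[322.9, 291.5], [323.7, 288.7], [324.0, 284.3], [323.3, 277.8]]
0.481 [[319.8, 290.9], [320.7, 288.1], [320.9, 283.7], [320.2, 277.3]]
0.487 [[316.8, 290.4], [317.7, 287.5], [317.9, 283.1], [317.0, 276.7]]
drum [[321.1, 271.5], [335.6, 278.6], [306.3, 273.2]]
270 [169, 171, 171, 173, 172, 166, 146, 146, 138, 54, 20, 22, 14, 18, 19, 16, 19, 16, 13, 18, 25, 7, 14, 20, 27, 45, 44, 44, 40, 38, 39, 37, 41, 73, 108, 135, 172, 157, 148, 148]
274 [171, 173, 170, 175, 173, 161, 96, 72, 84, 26, 12, 19, 8, 13, 16, 18, 19, 18, 16, 14, 18, 20, 20, 18, 25, 32, 39, 40, 37, 37, 43, 43, 59, 87, 82, 87, 116, 150, 149, 149]
278 [172, 172, 171, 173, 176, 158, 82, 42, 33, 26, 27, 29, 23, 26, 21, 21, 19, 20, 15, 20, 12, 13, 25, 42, 34, 38, 45, 48, 42, 41, 47, 37, 40, 31, 36, 88, 145, 155, 150, 141]
282 [176, 173, 174, 172, 175, 161, 107, 87, 76, 51, 43, 55, 62, 42, 26, 15, 11, 20, 24, 17, 32, 61, 70, 52, 40, 44, 38, 41, 43, 44, 46, 37, 38, 41, 60, 105, 153, 153, 143, 134]
285 [170, 175, 172, 170, 177, 176, 159, 97, 89, 95, 94, 84, 70, 39, 18, 18, 13, 19, 19, 15, 38, 62, 68, 54, 38, 42, 42, 37, 40, 42, 58, 68, 75, 78, 71, 106, 154, 148, 133, 146]
287 [173, 174, 173, 173, 175, 173, 168, 133, 99, 93, 95, 91, 79, 55, 28, 29, 23, 18, 20, 12, 41, 71, 64, 54, 55, 65, 71, 74, 80, 87, 85, 81, 75, 75, 94, 134, 154, 142, 133, 151]
289 [173, 175, 175, 173, 173, 173, 175, 174, 172, 138, 97, 95, 98, 93, 98, 90, 72, 68, 59, 65, 64, 74, 80, 91, 89, 90, 85, 83, 80, 78, 73, 73, 74, 110, 154, 154, 146, 132, 146, 153]
```

Finger and pad are centred on column 317, as expected for x=0.487. The grip is good; lift and carry.

>>> apply_moves([
  [[0,0,-0.3],0],
  [[0,0,-0.9],0],
  [[0,0,-1],0],
  [[0,0,-1],0],
  [[0,0,-1],0],
])

```text
time: 8.23
position: [0.487, 0.0732, 0.1526]
eef_rot: [[-1.0, 0.001, -0.001], [0.001, 1.0, 0.0], [0.001, 0.0, -1.0]]
contact_force: [2.7, 0.3, -2.3]
gripper_width: 0.0582
gripper_force: 65.7
```

>>> apply_moves([
  [[-0.3,-0.91,0],0],
  [[-0.3,-0.91,0],0],
  [[-0.3,-0.91,0],0],
  [[-0.3,-0.91,0],0],
  [[-0.3,-0.91,0],0],
])

```text
time: 8.65
position: [0.5477, -0.1106, 0.1509]
eef_rot: [[-1.0, 0.001, 0.0], [0.001, 1.0, -0.0], [-0.0, -0.0, -1.0]]
contact_force: [1.0, 0.5, -0.9]
gripper_width: 0.0585
gripper_force: 65.6
```

>>> apply_moves([
  [[-0.3,-0.91,0],0],
  [[-0.3,-0.91,0],0],
  [[-0.3,-0.91,0],0],
  [[0,0,0],0],
  [[0,0,0],0],
])

```text
time: 9.07
position: [0.5833, -0.22, 0.15]
eef_rot: [[-1.0, 0.004, -0.001], [0.004, 1.0, 0.0], [0.001, 0.0, -1.0]]
contact_force: [-0.3, 0.0, -2.2]
gripper_width: 0.058
gripper_force: 65.7
```

>>> apply_moves([
  [[0,0,0],-0.085],
  [[0,0,0],-0.084],
  [[0,0,0],-0.084],
  [[0,0,0],-0.084],
  [[0,0,0],0],
])

```text
time: 9.48
position: [0.583, -0.2167, 0.1507]
eef_rot: [[-0.942, -0.335, -0.001], [-0.335, 0.942, 0.001], [0.0, 0.001, -1.0]]
contact_force: [1.0, -0.1, -1.3]
gripper_width: 0.0582
gripper_force: 65.7
```

```bash
python3 - <<'E'
from h import *
o=ctrl.get_obs();print(o['position'],o['eef_rot'].round(4).tolist(),o['gripper_width'],o['contact_force'],o['time'])
s=ctrl.read_camera('side')[:,:,::-1].copy();t=ctrl.read_camera('top')[:,:,::-1].copy()
cv2.imwrite('pics/both5.png',np.hstack([cv2.resize(s[90:210,240:370],(520,480)),cv2.resize(t[150:220,420:460],(274,480))]))
cv2.imwrite('pics/s5.png',s);cv2.imwrite('pics/t5.png',t)
E
```

```text
[ 0.58299098 -0.21666244  0.15073147] [[-0.9424, -0.3346, -0.0007], [-0.3346, 0.9424, 0.0006], [0.0004, 0.0008, -1.0]] 0.05824575782081493 [ 0.98503333 -0.11251176 -1.28503024] 9.4833
```

View pics/both5.png

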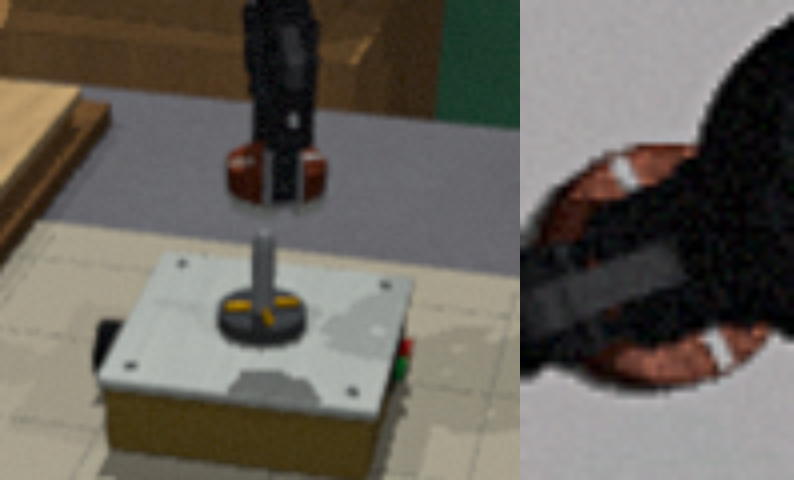

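The top crop shows two drum marks at about (435.3,175.1) and (448.5,201.0). The side view shows the drum held level over the bench, about 40 mm short of the spindle axis in y.

```bash
cat > marks.py <<'E'
from h import *
def wb(t,x0,y0,x1,y1):
    f=t.astype(float);h=cv2.cvtColor(t,cv2.COLOR_BGR2HSV);W=np.where(h[...,1]<75,f.min(2)-80,0);return W
E
python3 - <<'E'
from h import *
t=cv2.imread('pics/t5.png');s=cv2.imread('pics/s5.png')
W=t.astype(float).min(2)
def cen(x,y,r=4):
    p=W[y-r:y+r+1,x-r:x+r+1];w=np.clip(p-100,0,None);yy,xx=np.mgrid[y-r:y+r+1,x-r:x+r+1];return [np.average(xx,weights=w),np.average(yy,weights=w)]
A=[cen(435,175,3),cen(448,201,3)];print(A)
for z in(.165,.18,.191,.2):
    m=plane('top',A,z);c=m.mean(0);v=m[0]-m[1];print(z,m[:,:2].round(4).tolist(),c.round(4),np.linalg.norm(v).round(4),np.arctan2(v[1],v[0]).round(3),proj('side',c).round(1))
h=cv2.cvtColor(s,cv2.COLOR_BGR2HSV).astype(int);w=np.zeros(h.shape[:2],bool);w[115:150,285:335]=1
print(blobs(((h[...,0]<12)|(h[...,0]>172))&(h[...,1]>80)&(h[...,2]>35)&w,10))
E
```

```text
[[np.float64(434.7922480620155), np.float64(174.6263565891473)], [np.float64(448.7379862700229), np.float64(200.6853546910755)]]
0.165 [[0.6094, -0.2165], [0.5638, -0.238]] [ 0.5866 -0.2272  0.165 ] 0.0504 0.441 [[308.1 137.7]]
0.18 [[0.6069, -0.2109], [0.5623, -0.232]] [ 0.5846 -0.2215  0.18  ] 0.0493 0.441 [[308.5 133. ]]
0.191 [[0.6051, -0.2069], [0.5612, -0.2276]] [ 0.5831 -0.2173  0.191 ] 0.0485 0.441 [[308.9 129.5]]
0.2 [[0.6036, -0.2036], [0.5603, -0.224]] [ 0.5819 -0.2138  0.2   ] 0.0479 0.441 [[309.2 126.5]]
[(np.int32(109), [301.4, 132.4], [297, 125, 9, 16]), (np.int32(44), [317.9, 134.0], [316, 130, 5, 10])]
```

Drum angle is 0.441 rad against 0.443 for the dogs, and its centre matches the reading. Moving over the spindle.

>>> apply_moves([
  [[0,-0.5,0],0],
  [[-0.01,-0.5,0],0],
  [[0,0,0],0],
  [[0,0,0],0],
  [[0,0,0],0],
])

```text
time: 10.0
position: [0.5966, -0.2551, 0.1506]
eef_rot: [[-0.944, -0.329, -0.001], [-0.329, 0.944, 0.001], [0.0, 0.001, -1.0]]
contact_force: [-1.0, 0.6, -1.3]
gripper_width: 0.0582
gripper_force: 65.7
```

```bash
cat > tgt.py <<'E'
import sys
from h import *
o=ctrl.get_obs();R=o['eef_rot'];P=o['position'];x,y,z=map(float,sys.argv[1:4])
print('t',o['time'],'pos',P.round(4),'d units',(R.T@(np.array([x,y,z])-P)/.04).round(3),'yaw',np.arctan2(R[1,0],R[0,0]).round(3),'F',o['contact_force'].round(1),'w',round(o['gripper_width'],4))
E
python3 tgt.py .597 -.2545 .0534
```

```text
t 10.0 pos [ 0.5966 -0.2551  0.1506] d units [-0.014  0.008  2.429] yaw -2.807 F [-1.   0.6 -1.3] w 0.0582
```

>>> apply_moves([
  [[0,0,0.3],0],
  [[0,0,0.3],0],
  [[0,0,0.2],0],
  [[0,0,0.1],0],
  [[0,0,0.1],0],
])

```text
time: 10.42
position: [0.5968, -0.2551, 0.1105]
eef_rot: [[-0.944, -0.33, -0.0], [-0.33, 0.944, 0.0], [0.0, 0.0, -1.0]]
contact_force: [-0.5, -1.2, -1.7]
gripper_width: 0.0582
gripper_force: 65.7
```

>>> apply_moves([
  [[0,0,0.1],0],
  [[0,0,0.1],0],
  [[0,0,0.1],0],
  [[0,0,0.1],0],
  [[0,0,0],0],
])

```text
time: 10.83
position: [0.5966, -0.2555, 0.0939]
eef_rot: [[-0.944, -0.33, -0.001], [-0.33, 0.944, 0.001], [0.001, 0.001, -1.0]]
contact_force: [0.1, 0.5, -1.5]
gripper_width: 0.0584
gripper_force: 65.7
```

>>> apply_moves([
  [[0,0,0.1],0],
  [[0,0,0.1],0],
  [[0,0,0.1],0],
  [[0,0,0.1],0],
  [[0,0,0],0],
])

```text
time: 11.25
position: [0.5965, -0.2554, 0.0777]
eef_rot: [[-0.944, -0.33, -0.001], [-0.33, 0.944, 0.001], [0.001, 0.001, -1.0]]
contact_force: [-0.1, -0.5, -1.7]
gripper_width: 0.0584
gripper_force: 65.7
```

>>> apply_moves([
  [[0,0,0.1],0],
  [[0,0,0.1],0],
  [[0,0,0.1],0],
  [[0,0,0],0],
])

```text
time: 11.58
position: [0.5965, -0.2554, 0.0657]
eef_rot: [[-0.944, -0.33, -0.001], [-0.33, 0.944, 0.001], [0.001, 0.001, -1.0]]
contact_force: [1.0, -0.1, -2.5]
gripper_width: 0.0579
gripper_force: 65.7
```

>>> apply_moves([
  [[0,0,0.05],0],
  [[0,0,0.05],0],
  [[0,0,0],0],
])

```text
time: 11.83
position: [0.5968, -0.2557, 0.0624]
eef_rot: [[-0.944, -0.33, -0.0], [-0.33, 0.944, 0.0], [0.0, 0.0, -1.0]]
contact_force: [0.3, -0.2, -2.0]
gripper_width: 0.058
gripper_force: 65.7
```

>>> apply_moves([
  [[0,0,0.03],0],
  [[0,0,0.03],0],
  [[0,0,0],0],
])

```text
time: 12.08
position: [0.5969, -0.2557, 0.0602]
eef_rot: [[-0.944, -0.33, -0.0], [-0.33, 0.944, 0.0], [0.0, 0.0, -1.0]]
contact_force: [-0.5, -0.0, -1.5]
gripper_width: 0.0583
gripper_force: 65.7
```

>>> apply_moves([
  [[0,0,0.03],0],
  [[0,0,0.03],0],
  [[0,0,0],0],
])

```text
time: 12.33
position: [0.5969, -0.2557, 0.0577]
eef_rot: [[-0.944, -0.33, -0.0], [-0.33, 0.944, 0.0], [0.0, 0.0, -1.0]]
contact_force: [0.6, 0.0, -1.4]
gripper_width: 0.0581
gripper_force: 65.7
```

>>> apply_moves([
  [[0,0,0.03],0],
  [[0,0,0],0],
])

```text
time: 12.5
position: [0.5969, -0.2557, 0.0565]
eef_rot: [[-0.944, -0.33, -0.0], [-0.33, 0.944, 0.0], [0.0, 0.0, -1.0]]
contact_force: [-0.2, 0.0, -1.9]
gripper_width: 0.0583
gripper_force: 65.7
```

>>> apply_moves([
  [[0,0,0.03],0],
  [[0,0,0],0],
])

```text
time: 12.67
position: [0.5969, -0.2557, 0.0554]
eef_rot: [[-0.944, -0.33, -0.0], [-0.33, 0.944, 0.0], [0.0, 0.0, -1.0]]
contact_force: [-1.3, -0.5, -1.4]
gripper_width: 0.0585
gripper_force: 65.7
```

>>> apply_moves([
  [[0,0,0.02],0],
  [[0,0,0],0],
])

```text
time: 12.83
position: [0.597, -0.2557, 0.0546]
eef_rot: [[-0.944, -0.33, -0.0], [-0.33, 0.944, 0.0], [0.0, 0.0, -1.0]]
contact_force: [0.3, 0.8, -1.6]
gripper_width: 0.0582
gripper_force: 65.7
```

>>> apply_moves([
  [[0,0,0.02],0],
  [[0,0,0],0],
])

```text
time: 13.0
position: [0.597, -0.2557, 0.0538]
eef_rot: [[-0.944, -0.33, -0.0], [-0.33, 0.944, 0.0], [0.0, 0.0, -1.0]]
contact_force: [-1.1, 0.5, -1.8]
gripper_width: 0.0581
gripper_force: 65.7
```

>>> apply_moves([
  [[0,0,0.02],0],
  [[0,0,0],0],
])

```text
time: 13.17
position: [0.5971, -0.2558, 0.0535]
eef_rot: [[-0.944, -0.33, 0.0], [-0.33, 0.944, -0.0], [-0.0, -0.0, -1.0]]
contact_force: [-1.4, 0.5, 1.3]
gripper_width: 0.0579
gripper_force: 66.0
```

Contact came at the predicted height of 0.0535, so the drum is home. Release and rise.

>>> apply_moves([
  [[0,0,0],0],
  [[0,0,0],0],
  [[0,0,0],0],
  [[0,0,0],0],
], gripper=80)

```text
time: 13.5
position: [0.5971, -0.2558, 0.0532]
eef_rot: [[-0.944, -0.33, 0.0], [-0.33, 0.944, -0.0], [-0.0, -0.0, -1.0]]
contact_force: [0.8, 0.5, -0.5]
gripper_width: 0.0799
gripper_force: 0.0
```

>>> apply_moves([
  [[0,0,-0.3],0],
  [[0,0,-0.9],0],
  [[0,0,-1],0],
  [[0,0,-1],0],
  [[0,0,0],0],
])

```text
time: 13.92
position: [0.6005, -0.2577, 0.1898]
eef_rot: [[-0.944, -0.33, 0.01], [-0.33, 0.944, -0.006], [-0.008, -0.009, -1.0]]
contact_force: [0.8, -0.6, -0.2]
gripper_width: 0.08
gripper_force: 0.0
```

>>> apply_moves([
  [[0,0,0],0.085],
  [[0,0,0],0.085],
  [[0,0,0],0.084],
  [[0,0,0],0.083],
  [[0,0,0],0],
])

```text
time: 14.33
position: [0.597, -0.2558, 0.1811]
eef_rot: [[-1.0, 0.005, 0.0], [0.005, 1.0, -0.0], [-0.0, -0.0, -1.0]]
contact_force: [-0.4, -0.1, -0.1]
gripper_width: 0.0798
gripper_force: 0.0
```

```bash
python3 tgt.py .463 .2645 .16
```

```text
t 14.3333 pos [ 0.597  -0.2558  0.1811] d units [ 3.41  12.991  0.528] yaw 3.137 F [-0.4 -0.1 -0.1] w 0.0798
```

>>> apply_moves([
  [[0.24,0.93,0],0],
  [[0.24,0.93,0],0],
  [[0.24,0.93,0],0],
  [[0.24,0.93,0],0],
  [[0.24,0.93,0],0],
])

```text
time: 14.75
position: [0.5485, -0.0682, 0.1812]
eef_rot: [[-1.0, -0.002, 0.0], [-0.002, 1.0, 0.0], [-0.0, 0.0, -1.0]]
contact_force: [1.2, 0.2, 0.5]
gripper_width: 0.0799
gripper_force: 0.0
```

>>> apply_moves([
  [[0.24,0.93,0],0],
  [[0.24,0.93,0],0],
  [[0.24,0.93,0],0],
  [[0.24,0.93,0],0],
  [[0.24,0.93,0],0],
])

```text
time: 15.17
position: [0.5006, 0.118, 0.1814]
eef_rot: [[-1.0, -0.002, 0.001], [-0.002, 1.0, 0.0], [-0.001, 0.0, -1.0]]
contact_force: [0.9, -0.3, 0.3]
gripper_width: 0.08
gripper_force: 0.0
```

>>> apply_moves([
  [[0.24,0.93,0],0],
  [[0.24,0.93,0],0],
  [[0.24,0.93,0],0],
  [[0,0,0],0],
  [[0,0,0],0],
], gripper=70)

```text
time: 15.58
position: [0.472, 0.2297, 0.1812]
eef_rot: [[-1.0, -0.006, 0.0], [-0.006, 1.0, 0.0], [-0.0, 0.0, -1.0]]
contact_force: [-0.0, -1.1, 0.2]
gripper_width: 0.0701
gripper_force: 0.0
```

```bash
python3 tgt.py .463 .2645 -.012; python3 - <<'E'
from h import *
# verify drum seated: marks at z=.094
t=ctrl.read_camera('top')[:,:,::-1].copy();cv2.imwrite('pics/t6.png',t)
h=cv2.cvtColor(t,cv2.COLOR_BGR2HSV).astype(int);w=np.zeros(h.shape[:2],bool);w[165:220,410:470]=1
r=((h[...,0]<12)|(h[...,0]>172))&(h[...,1]>90)&(h[...,2]>40)&w
p=np.argwhere(r)[:,::-1].astype(np.int32);e=cv2.minEnclosingCircle(cv2.convexHull(p));print(e,plane('top',[e[0]],.09),proj('top',[.597,-.2548,.124]))
s=ctrl.read_camera('side')[:,:,::-1].copy();cv2.imwrite('pics/s6.png',s)
h=cv2.cvtColor(s,cv2.COLOR_BGR2HSV).astype(int);w[:]=0;w[135:185,280:330]=1
r=((h[...,0]<12)|(h[...,0]>172))&(h[...,1]>90)&(h[...,2]>40)&w
p=np.argwhere(r)[:,::-1];print(p.min(0),p.max(0))
for z in(.07,.0755):
    a=np.linspace(0,6.3,60);q=np.r_[[[.597+.03*np.cos(i),-.2553+.03*np.sin(i),z+k] for i in a for k in(.006,.024)]];g=proj('side',q);print(z,g.min(0),g.max(0))
E
```

```text
t 15.5833 pos [0.472  0.2297 0.1812] d units [0.22 0.87 4.83] yaw -3.136 F [-0.  -1.1  0.2] w 0.0701
((442.21685791015625, 187.18675231933594), 15.547069549560547) [[ 0.59752733 -0.25685888  0.09      ]] [[448.13371518 184.83854212]]Traceback (most recent call last):
  File "<stdin>", line 10, in <module>
    return umr_minimum(a, axis, None, out, keepdims, initial, where)
ValueError: zero-size array to reduction operation minimum which has no identity
```

The drum is still centred on the spindle. Next, the spacer.

>>> apply_moves([
  [[0.22,0.87,0],0],
  [[0,0,0.9],0],
  [[0,0,0.9],0],
  [[0,0,0.8],0],
  [[0,0,0],0],
])

```text
time: 16.1
position: [0.4605, 0.2598, 0.072]
eef_rot: [[-1.0, 0.002, -0.008], [0.002, 1.0, -0.003], [0.008, -0.003, -1.0]]
contact_force: [-1.7, -0.9, -1.5]
gripper_width: 0.07
gripper_force: 0.0
```

>>> apply_moves([
  [[0,0,0.5],0],
  [[0,0,0.5],0],
  [[0,0,0],0],
  [[0,0,0],0],
])

```text
time: 16.43
position: [0.4643, 0.2619, 0.0381]
eef_rot: [[-1.0, 0.002, -0.001], [0.002, 1.0, -0.0], [0.001, -0.0, -1.0]]
contact_force: [-0.7, -0.2, 1.2]
gripper_width: 0.0701
gripper_force: 0.0
```

```bash
python3 tgt.py .463 .2645 -.014
```

```text
t 16.4333 pos [0.4643 0.2619 0.0381] d units [0.032 0.066 1.302] yaw 3.14 F [-0.7 -0.2  1.2] w 0.0701
```

>>> apply_moves([
  [[0.03,0.07,0.4],0],
  [[0,0,0.4],0],
  [[0,0,0.3],0],
  [[0,0,0.2],0],
  [[0,0,0],0],
])

```text
time: 16.85
position: [0.463, 0.2653, -0.0146]
eef_rot: [[-1.0, 0.001, -0.0], [0.001, 1.0, -0.0], [0.0, -0.0, -1.0]]
contact_force: [-0.9, -0.3, 0.2]
gripper_width: 0.0701
gripper_force: 0.0
```

>>> apply_moves([
  [[0,0,0],0],
  [[0,0,0],0],
  [[0,0,0],0],
  [[0,0,0],0],
  [[0,0,0],0],
], gripper=30)

```text
time: 17.27
position: [0.4636, 0.2659, -0.0132]
eef_rot: [[-1.0, 0.001, 0.002], [0.001, 1.0, 0.001], [-0.002, 0.001, -1.0]]
contact_force: [-1.7, -1.3, 11.5]
gripper_width: 0.0344
gripper_force: 58.5
```

>>> apply_moves([
  [[0,0,0],0],
  [[0,0,0],0],
  [[0,0,0],0],
])

```text
time: 17.52
position: [0.4637, 0.2659, -0.0132]
eef_rot: [[-1.0, 0.001, 0.002], [0.001, 1.0, 0.001], [-0.002, 0.001, -1.0]]
contact_force: [-1.5, -1.6, 11.1]
gripper_width: 0.0342
gripper_force: 58.6
```

```bash
python3 tgt.py .463 .2645 .16
```

```text
t 17.5167 pos [ 0.4637  0.2659 -0.0132] d units [ 0.007 -0.032 -4.329] yaw 3.141 F [-1.5 -1.6 11.1] w 0.0342
```

>>> apply_moves([
  [[0,0,-0.3],0],
  [[0,0,-0.9],0],
  [[0,0,-1],0],
  [[0,0,-1],0],
  [[0,0,-0.7],0],
])

```text
time: 17.93
position: [0.4636, 0.266, 0.1454]
eef_rot: [[-1.0, 0.001, 0.003], [0.001, 1.0, 0.001], [-0.003, 0.001, -1.0]]
contact_force: [2.3, 0.3, -0.6]
gripper_width: 0.0341
gripper_force: 60.2
```

>>> apply_moves([
  [[-0.24,-0.93,0],0],
  [[-0.24,-0.93,0],0],
  [[-0.24,-0.93,0],0],
  [[-0.24,-0.93,0],0],
  [[0,0,0],0],
])

```text
time: 18.35
position: [0.5028, 0.1112, 0.1421]
eef_rot: [[-1.0, 0.006, 0.002], [0.006, 1.0, -0.002], [-0.002, -0.002, -1.0]]
contact_force: [0.6, -0.1, -0.8]
gripper_width: 0.0345
gripper_force: 60.3
```

```bash
python3 tgt.py .597 -.2553 .145; python3 - <<'E'
from h import *
P=ctrl.get_obs()['position']
t=ctrl.read_camera('top')[:,:,::-1].copy();s=ctrl.read_camera('side')[:,:,::-1].copy();cv2.imwrite('pics/s7.png',s);cv2.imwrite('pics/t7.png',t)
for n,im in(('top',t),('side',s)):
    c=proj(n,P+[0,0,.0132+.008])[0];x,y=c.astype(int);h=cv2.cvtColor(im,cv2.COLOR_BGR2HSV).astype(int)
    w=np.zeros(h.shape[:2],bool);w[max(0,y-40):y+40,max(0,x-40):x+40]=1
    print(n,c,blobs((h[...,0]>10)&(h[...,0]<30)&(h[...,1]>90)&(h[...,2]>50)&w,10))
E
```

```text
t 18.35 pos [0.5028 0.1112 0.1421] d units [-2.406 -9.15  -0.048] yaw 3.136 F [ 0.6 -0.1 -0.8] w 0.0345
top [245.46131368 240.68149833] []
side [311.60371655 225.07941518] [(np.int32(386), [283.6, 196.4], [271, 188, 29, 18]), (np.int32(169), [328.2, 201.3], [322, 189, 16, 21]), (np.int32(126), [313.6, 227.6], [300, 218, 22, 18])]
```

```bash
python3 - <<'E'
from h import *
s=cv2.imread('pics/s7.png');h=cv2.cvtColor(s,cv2.COLOR_BGR2HSV).astype(int)
for r in range(210,242,1):print(r,''.join('Y' if (10<h[r,c,0]<32 and h[r,c,1]>80 and h[r,c,2]>35) else '#' if h[r,c,2]<60 else '+' if h[r,c,2]<110 else '.' for c in range(290,335)))
a=np.linspace(0,6.28,80)
for k in(0,.016):
    g=proj('side',np.array([[.5028+.019*np.cos(i),.1112+.019*np.sin(i),.1421+.0132+k] for i in a]));print(k,g.min(0),g.max(0))
E
```

```text
210 ++++++++#######################++++++++++++++
211 ++++++++#######################++++++++++++++
212 ..++++++#######################+++++++++++++.
213 ........+######################+++++++++++++.
214 ........+######################+++++++++++++.
215 .........######################+++++++++++++.
216 ........+######################++++++++++++..
217 .......++##################Y##+..........++..
218 ..+.....+##################YYY+..............
219 .+++.....+++++############+YYY...............
220 .++++...+++YY+###########++YYYY..............
221 .....++++#YYY+##########+++YYYYY.............
222 .....+####YYY+##########+++YYYYY.............
223 ++++++#####YY+##########++YYYYYY+............
224 +....++###YYY+##########++#YYYYYY............
225 ......+++++YY+##########++YYYYYY+............
226 ....++.++++YY+##########++YYYYYY+............
227 .+++......+YY+##########++YYYYYY+............
228 ++++......+YY+##########+#YYYYYY+............
229 Y#+++.+++++YY+##########++YYYYYY+............
230 ####+++++++YY+##########+#YYYYYY+............
231 #Y#######+++Y+##########+#YYYYYY.............
232 ##Y#####Y###YY+########+++YYYYY+.............
233 Y####Y#######YY+++#####++YYYYY+..............
234 +++###Y###Y###YYYYYY++++YYYYY+...............
235 +++++##########YYYYYYYYYYYY..................
236 ++++++++++++++++++++++.......................
237 ++++++++++++++++++++.........................
238 .+++++++++++++++++++.........................
239 ...++++++++++++++............................
240 .....+++++++++...............................
241 .............................................
0 [300.67368447 222.3213754 ] [322.28638947 235.36951794]
0.016 [300.84069442 215.06448289] [322.72200317 227.97607283]
```

The spacer is upright and centred, with its outline matching the prediction. Carry on to the spindle.

>>> apply_moves([
  [[-0.24,-0.92,0],0],
  [[-0.24,-0.92,0],0],
  [[-0.24,-0.92,0],0],
  [[-0.24,-0.92,0],0],
  [[-0.24,-0.92,0],0],
])

```text
time: 18.87
position: [0.5491, -0.0676, 0.1416]
eef_rot: [[-1.0, -0.001, 0.0], [-0.001, 1.0, 0.0], [-0.0, 0.0, -1.0]]
contact_force: [1.1, 0.7, -0.3]
gripper_width: 0.0341
gripper_force: 60.3
```

>>> apply_moves([
  [[-0.24,-0.92,0],0],
  [[-0.24,-0.92,0],0],
  [[-0.24,-0.92,0],0],
  [[-0.2,-0.8,0],0],
  [[0,0,0],0],
])

```text
time: 19.28
position: [0.5871, -0.2143, 0.1412]
eef_rot: [[-1.0, 0.004, 0.002], [0.004, 1.0, -0.002], [-0.002, -0.002, -1.0]]
contact_force: [-1.5, 0.1, -0.4]
gripper_width: 0.034
gripper_force: 60.3
```

>>> apply_moves([
  [[0,0,0],0],
  [[0,0,0],0],
])

```text
time: 19.45
position: [0.5855, -0.2084, 0.1411]
eef_rot: [[-1.0, -0.0, -0.001], [-0.0, 1.0, 0.001], [0.001, 0.001, -1.0]]
contact_force: [0.1, 0.5, -0.3]
gripper_width: 0.0343
gripper_force: 60.3
```

```bash
python3 tgt.py .597 -.2555 .0808
```

```text
t 19.45 pos [ 0.5855 -0.2084  0.1411] d units [-0.289 -1.18   1.506] yaw -3.141 F [ 0.1  0.5 -0.3] w 0.0343
```

>>> apply_moves([
  [[-0.15,-0.59,0],0],
  [[-0.14,-0.59,0],0],
  [[0,0,0],0],
  [[0,0,0],0],
  [[0,0,0],0],
])

```text
time: 19.87
position: [0.5969, -0.2551, 0.1412]
eef_rot: [[-1.0, -0.001, -0.0], [-0.001, 1.0, 0.001], [0.0, 0.001, -1.0]]
contact_force: [0.3, 0.1, -0.2]
gripper_width: 0.0339
gripper_force: 60.4
```

```bash
python3 tgt.py .597 -.2553 .0808
```

```text
t 19.8667 pos [ 0.5969 -0.2551  0.1412] d units [-0.003 -0.007  1.511] yaw -3.141 F [ 0.3  0.1 -0.2] w 0.0339
```

>>> apply_moves([
  [[0,0,0.2],0],
  [[0,0,0.2],0],
  [[0,0,0.2],0],
  [[0,0,0.15],0],
  [[0,0,0],0],
])

```text
time: 20.28
position: [0.5959, -0.256, 0.1091]
eef_rot: [[-1.0, 0.0, -0.003], [0.0, 1.0, 0.002], [0.003, 0.002, -1.0]]
contact_force: [0.5, -0.7, -1.6]
gripper_width: 0.0341
gripper_force: 60.4
```

>>> apply_moves([
  [[0,0,0.1],0],
  [[0,0,0.1],0],
  [[0,0,0.1],0],
  [[0,0,0.1],0],
  [[0,0,0],0],
])

```text
time: 20.7
position: [0.5968, -0.2562, 0.0942]
eef_rot: [[-1.0, 0.0, -0.001], [0.0, 1.0, 0.001], [0.001, 0.001, -1.0]]
contact_force: [1.2, 5.0, -3.0]
gripper_width: 0.0336
gripper_force: 60.2
```

>>> apply_moves([
  [[0,0,0.1],0],
  [[0,0,0.08],0],
  [[0,0,0.05],0],
  [[0,0,0],0],
])

```text
time: 21.03
position: [0.597, -0.2562, 0.0856]
eef_rot: [[-1.0, 0.0, -0.0], [0.0, 1.0, 0.001], [0.0, 0.001, -1.0]]
contact_force: [2.0, 5.7, -1.8]
gripper_width: 0.0343
gripper_force: 60.3
```

>>> apply_moves([
  [[0,0.02,0.03],0],
  [[0,0,0.03],0],
  [[0,0,0],0],
])

```text
time: 21.28
position: [0.597, -0.2561, 0.0834]
eef_rot: [[-1.0, 0.001, -0.0], [0.001, 1.0, 0.0], [0.0, 0.0, -1.0]]
contact_force: [0.8, 3.4, -1.0]
gripper_width: 0.0334
gripper_force: 60.4
```

>>> apply_moves([
  [[0,0,0.03],0],
  [[0,0,0],0],
])

```text
time: 21.45
position: [0.5971, -0.2561, 0.0823]
eef_rot: [[-1.0, 0.001, 0.0], [0.001, 1.0, 0.0], [-0.0, 0.0, -1.0]]
contact_force: [1.1, 3.4, -0.7]
gripper_width: 0.0342
gripper_force: 60.5
```

>>> apply_moves([
  [[0,0,0.02],0],
  [[0,0,0],0],
])

```text
time: 21.62
position: [0.597, -0.2561, 0.0815]
eef_rot: [[-1.0, 0.001, 0.0], [0.001, 1.0, 0.0], [-0.0, 0.0, -1.0]]
contact_force: [1.1, 3.5, 1.2]
gripper_width: 0.0339
gripper_force: 60.5
```

>>> apply_moves([
  [[0,0.02,0.015],0],
  [[0,0,0],0],
])

```text
time: 21.78
position: [0.597, -0.2559, 0.081]
eef_rot: [[-1.0, 0.001, -0.0], [0.001, 1.0, -0.001], [0.0, -0.001, -1.0]]
contact_force: [-1.2, 0.5, 0.9]
gripper_width: 0.0342
gripper_force: 60.4
```

>>> apply_moves([
  [[0,0,0.015],0],
  [[0,0,0],0],
])

```text
time: 21.95
position: [0.597, -0.2559, 0.0809]
eef_rot: [[-1.0, 0.001, 0.0], [0.001, 1.0, -0.001], [-0.0, -0.001, -1.0]]
contact_force: [-1.7, 0.3, 4.5]
gripper_width: 0.0343
gripper_force: 61.0
```

The spacer seated at 0.0809, as predicted. Release and go for the cap.

>>> apply_moves([
  [[0,0,0],0],
  [[0,0,0],0],
  [[0,0,0],0],
  [[0,0,0],0],
], gripper=65)

```text
time: 22.28
position: [0.597, -0.2555, 0.0803]
eef_rot: [[-1.0, 0.001, -0.0], [0.001, 1.0, -0.0], [0.0, -0.0, -1.0]]
contact_force: [-0.4, -0.1, 0.8]
gripper_width: 0.0653
gripper_force: 0.0
```

>>> apply_moves([
  [[0,0,-0.3],0],
  [[0,0,-0.8],0],
  [[0,0,-0.9],0],
  [[0,0,-0.6],0],
  [[0,0,0],0],
])

```text
time: 22.7
position: [0.5996, -0.2568, 0.1902]
eef_rot: [[-1.0, 0.001, 0.007], [0.001, 1.0, -0.004], [-0.007, -0.004, -1.0]]
contact_force: [0.9, -0.6, 0.6]
gripper_width: 0.065
gripper_force: 0.0
```

>>> apply_moves([
  [[0.01,0.95,0],0],
  [[0.01,0.95,0],0],
  [[0.01,0.95,0],0],
  [[0.01,0.95,0],0],
  [[0.01,0.95,0],0],
])

```text
time: 23.12
position: [0.5947, -0.0637, 0.1839]
eef_rot: [[-1.0, 0.001, -0.0], [0.001, 1.0, 0.0], [0.0, 0.0, -1.0]]
contact_force: [0.9, 0.8, -0.1]
gripper_width: 0.0651
gripper_force: 0.0
```

>>> apply_moves([
  [[0.01,0.95,0],0],
  [[0.02,0.95,0],0],
  [[0.02,0.95,0],0],
  [[0.02,0.95,0],0],
  [[0.02,0.95,0],0],
])

```text
time: 23.53
position: [0.5913, 0.1264, 0.184]
eef_rot: [[-1.0, 0.001, -0.0], [0.001, 1.0, -0.0], [0.0, -0.0, -1.0]]
contact_force: [0.9, -1.1, -0.4]
gripper_width: 0.0648
gripper_force: 0.0
```

>>> apply_moves([
  [[0,0,0],0],
  [[0,0,0],0],
])

```text
time: 23.7
position: [0.5912, 0.1267, 0.1838]
eef_rot: [[-1.0, -0.003, -0.001], [-0.003, 1.0, -0.0], [0.001, -0.0, -1.0]]
contact_force: [-0.2, -0.8, 0.4]
gripper_width: 0.0647
gripper_force: 0.0
```

```bash
python3 tgt.py .5905 .1232 -.010; python3 - <<'E'
from h import *
for n in('top','side'):
    im=ctrl.read_camera(n)[:,:,::-1].copy();cv2.imwrite(f'pics/{n}8.png',im);h=cv2.cvtColor(im,cv2.COLOR_BGR2HSV).astype(int)
    a=np.linspace(0,6.28,60);g=proj(n,np.array([[.597+.019*np.cos(i),-.2555+.019*np.sin(i),z] for i in a for z in(.094,.11)]))
    w=np.zeros(h.shape[:2],bool);x0,y0=(g.min(0)-8).astype(int);x1,y1=(g.max(0)+8).astype(int);w[y0:y1,x0:x1]=1
    print(n,'expected',g.min(0).round(1),g.max(0).round(1),blobs((h[...,0]>12)&(h[...,0]<30)&(h[...,1]>90)&(h[...,2]>50)&w,10))
E
```

```text
t 23.7 pos [0.5912 0.1267 0.1838] d units [ 0.016 -0.088  4.846] yaw -3.139 F [-0.2 -0.8  0.4] w 0.0647
top expected [432.3 175.8] [455.8 197.1] [(np.int32(286), [444.0, 186.7], [433, 177, 23, 20])]
side expected [298.4 149.1] [313.5 161.7] [(np.int32(132), [305.8, 156.0], [299, 150, 15, 12])]
```

The spacer is confirmed home in both views. Grasp the cap.

>>> apply_moves([
  [[0.02,-0.09,0.8],0],
  [[0,0,0.9],0],
  [[0,0,0.9],0],
  [[0,0,0.8],0],
  [[0,0,0],0],
])

```text
time: 24.22
position: [0.5864, 0.119, 0.0424]
eef_rot: [[-1.0, 0.003, -0.01], [0.003, 1.0, -0.001], [0.01, -0.001, -1.0]]
contact_force: [-1.6, -1.2, -0.5]
gripper_width: 0.0652
gripper_force: 0.0
```

>>> apply_moves([
  [[0,0,0.3],0],
  [[0,0,0],0],
  [[0,0,0],0],
])

```text
time: 24.47
position: [0.5915, 0.1202, 0.0375]
eef_rot: [[-1.0, 0.002, 0.001], [0.002, 1.0, -0.0], [-0.001, -0.0, -1.0]]
contact_force: [-0.3, 0.0, -0.5]
gripper_width: 0.065
gripper_force: 0.0
```

```bash
python3 tgt.py .5905 .1232 -.011
```

```text
t 24.4667 pos [0.5915 0.1202 0.0375] d units [0.026 0.074 1.214] yaw 3.14 F [-0.3  0.  -0.5] w 0.065
```

>>> apply_moves([
  [[0.03,0.07,0.3],0],
  [[0,0,0.4],0],
  [[0,0,0.3],0],
  [[0,0,0.2],0],
  [[0,0,0],0],
])

```text
time: 24.88
position: [0.5895, 0.1235, -0.0118]
eef_rot: [[-1.0, 0.001, -0.001], [0.001, 1.0, -0.0], [0.001, -0.0, -1.0]]
contact_force: [-0.8, 0.1, -0.5]
gripper_width: 0.065
gripper_force: 0.0
```

>>> apply_moves([
  [[0,0,0],0],
  [[0,0,0],0],
  [[0,0,0],0],
  [[0,0,0],0],
  [[0,0,0],0],
], gripper=30)

```text
time: 25.3
position: [0.5908, 0.1239, -0.01]
eef_rot: [[-1.0, 0.001, 0.002], [0.001, 1.0, 0.0], [-0.002, 0.0, -1.0]]
contact_force: [-1.0, -0.5, 4.3]
gripper_width: 0.0379
gripper_force: 59.9
```

>>> apply_moves([
  [[0,0,0],0],
  [[0,0,0],0],
  [[0,0,0],0],
])

```text
time: 25.55
position: [0.5908, 0.1239, -0.0101]
eef_rot: [[-1.0, 0.001, 0.002], [0.001, 1.0, 0.0], [-0.002, 0.0, -1.0]]
contact_force: [-1.9, 0.0, 5.1]
gripper_width: 0.0376
gripper_force: 59.9
```

>>> apply_moves([
  [[0,0,-0.3],0],
  [[0,0,-0.9],0],
  [[0,0,-1],0],
  [[0,0,-1],0],
  [[0,0,-0.8],0],
])

```text
time: 25.97
position: [0.5904, 0.1239, 0.153]
eef_rot: [[-1.0, 0.001, 0.003], [0.001, 1.0, 0.0], [-0.003, 0.0, -1.0]]
contact_force: [1.5, 0.4, -0.9]
gripper_width: 0.0374
gripper_force: 60.4
```

>>> apply_moves([
  [[0,-0.95,0],0],
  [[0,-0.95,0],0],
  [[0,-0.95,0],0],
  [[0,0,0],0],
  [[0,0,0],0],
])

```text
time: 26.38
position: [0.5899, 0.0079, 0.1498]
eef_rot: [[-1.0, 0.004, 0.001], [0.004, 1.0, -0.0], [-0.001, -0.0, -1.0]]
contact_force: [-0.5, 0.2, 0.1]
gripper_width: 0.0376
gripper_force: 60.5
```

```bash
python3 tgt.py .597 -.2557 .15; python3 - <<'E'
from h import *
P=ctrl.get_obs()['position']
s=ctrl.read_camera('side')[:,:,::-1].copy();cv2.imwrite('pics/s9.png',s);h=cv2.cvtColor(s,cv2.COLOR_BGR2HSV).astype(int)
a=np.linspace(0,6.28,60)
for k in(0,.028):
    g=proj('side',np.array([[P[0]+.02*np.cos(i),P[1]+.02*np.sin(i),P[2]+.0115+k] for i in a]));print(k,g.min(0).round(1),g.max(0).round(1))
x,y=g.mean(0).astype(int);w=np.zeros(h.shape[:2],bool);w[max(0,y-25):y+35,x-30:x+30]=1
print(blobs(((h[...,0]<8)|(h[...,0]>172))&(h[...,1]>170)&(h[...,2]>60)&w,8))
E
```

```text
t 26.3833 pos [0.5899 0.0079 0.1498] d units [-2.060e-01 -6.589e+00 -4.000e-03] yaw 3.137 F [-0.5  0.2  0.1] w 0.0376
0 [269.9 183.7] [290.1 194.4]
0.028 [269.6 171.6] [290.1 182.1]
[(np.int32(141), [283.9, 185.8], [271, 173, 19, 22])]
```

The cap is held upright and centred: observed box 271–290 × 173–195 matches the prediction.

>>> apply_moves([
  [[-0.03,-0.94,0],0],
  [[-0.03,-0.94,0],0],
  [[-0.03,-0.94,0],0],
  [[-0.03,-0.94,0],0],
  [[-0.03,-0.94,0],0],
])

```text
time: 26.85
position: [0.5958, -0.1783, 0.1491]
eef_rot: [[-1.0, -0.001, 0.001], [-0.001, 1.0, 0.0], [-0.001, 0.0, -1.0]]
contact_force: [1.5, 0.6, -0.2]
gripper_width: 0.0374
gripper_force: 60.6
```

>>> apply_moves([
  [[-0.03,-0.94,0],0],
  [[-0.03,-0.95,0],0],
  [[0,0,0],0],
  [[0,0,0],0],
  [[0,0,0],0],
])

```text
time: 27.27
position: [0.598, -0.2524, 0.1485]
eef_rot: [[-1.0, -0.0, -0.0], [-0.0, 1.0, 0.001], [0.0, 0.001, -1.0]]
contact_force: [0.0, -0.1, 0.1]
gripper_width: 0.0376
gripper_force: 60.6
```

```bash
python3 tgt.py .597 -.2555 .0999
```

```text
t 27.2667 pos [ 0.598  -0.2524  0.1485] d units [ 0.025 -0.078  1.215] yaw -3.142 F [ 0.  -0.1  0.1] w 0.0376
```

>>> apply_moves([
  [[0.02,-0.08,0],0],
  [[0,0,0.2],0],
  [[0,0,0.2],0],
  [[0,0,0.15],0],
  [[0,0,0],0],
])

```text
time: 27.68
position: [0.596, -0.2558, 0.1243]
eef_rot: [[-1.0, 0.0, -0.003], [0.0, 1.0, 0.002], [0.003, 0.002, -1.0]]
contact_force: [0.2, -0.1, -1.8]
gripper_width: 0.0374
gripper_force: 60.6
```

>>> apply_moves([
  [[0,0,0.1],0],
  [[0,0,0.1],0],
  [[0,0,0.1],0],
  [[0,0,0],0],
])

```text
time: 28.02
position: [0.5966, -0.2567, 0.1134]
eef_rot: [[-1.0, 0.001, -0.001], [0.001, 1.0, 0.001], [0.001, 0.001, -1.0]]
contact_force: [0.3, 0.4, -1.3]
gripper_width: 0.0374
gripper_force: 60.6
```

```bash
python3 tgt.py .597 -.2555 .0999
```

```text
t 28.0167 pos [ 0.5966 -0.2567  0.1134] d units [-0.011  0.03   0.337] yaw 3.141 F [ 0.3  0.4 -1.3] w 0.0374
```

>>> apply_moves([
  [[-0.01,0.03,0.1],0],
  [[0,0,0.08],0],
  [[0,0,0.05],0],
  [[0,0,0.03],0],
  [[0,0,0],0],
])

```text
time: 28.43
position: [0.5973, -0.2557, 0.1036]
eef_rot: [[-1.0, 0.001, -0.0], [0.001, 1.0, 0.0], [0.0, 0.0, -1.0]]
contact_force: [-0.2, 0.2, -0.5]
gripper_width: 0.0374
gripper_force: 60.6
```

>>> apply_moves([
  [[0,0,0.03],0],
  [[0,0,0],0],
])

```text
time: 28.6
position: [0.5974, -0.2558, 0.1027]
eef_rot: [[-1.0, 0.001, -0.0], [0.001, 1.0, 0.0], [0.0, 0.0, -1.0]]
contact_force: [1.3, -0.4, -1.2]
gripper_width: 0.0377
gripper_force: 60.6
```

>>> apply_moves([
  [[0,0,0.02],0],
  [[0,0,0],0],
])

```text
time: 28.77
position: [0.5974, -0.2557, 0.1019]
eef_rot: [[-1.0, 0.001, -0.0], [0.001, 1.0, -0.0], [0.0, -0.0, -1.0]]
contact_force: [0.0, -0.3, -1.1]
gripper_width: 0.0376
gripper_force: 60.6
```

>>> apply_moves([
  [[0,0,0.03],0],
  [[0,0,0],0],
])

```text
time: 28.93
position: [0.5974, -0.2557, 0.1006]
eef_rot: [[-1.0, 0.001, -0.0], [0.001, 1.0, 0.0], [0.0, 0.0, -1.0]]
contact_force: [0.5, 0.1, -0.9]
gripper_width: 0.0376
gripper_force: 60.6
```

>>> apply_moves([
  [[0,0,0.015],0],
  [[0,0,0],0],
])

```text
time: 29.1
position: [0.5974, -0.2557, 0.1001]
eef_rot: [[-1.0, 0.001, -0.0], [0.001, 1.0, 0.0], [0.0, 0.0, -1.0]]
contact_force: [-0.3, -0.1, -0.1]
gripper_width: 0.0379
gripper_force: 60.6
```

>>> apply_moves([
  [[0,0,0.015],0],
  [[0,0,0],0],
])

```text
time: 29.27
position: [0.5975, -0.2558, 0.1]
eef_rot: [[-1.0, 0.001, 0.0], [0.001, 1.0, -0.0], [-0.0, -0.0, -1.0]]
contact_force: [-1.6, 1.0, 3.8]
gripper_width: 0.0376
gripper_force: 61.2
```

The cap made contact at 0.100, as predicted. Release, rise clear and check.

>>> apply_moves([
  [[0,0,0],0],
  [[0,0,0],0],
  [[0,0,0],0],
  [[0,0,0],0],
], gripper=65)

```text
time: 29.6
position: [0.5974, -0.2557, 0.0995]
eef_rot: [[-1.0, 0.001, -0.0], [0.001, 1.0, -0.0], [0.0, -0.0, -1.0]]
contact_force: [-0.2, 0.0, -0.1]
gripper_width: 0.0652
gripper_force: 0.0
```

>>> apply_moves([
  [[0,0,-0.3],0],
  [[0,0,-0.8],0],
  [[0,0,-0.9],0],
  [[0,0,-0.6],0],
  [[0,0,0],0],
])

```text
time: 30.02
position: [0.5999, -0.2571, 0.2094]
eef_rot: [[-1.0, 0.001, 0.007], [0.001, 1.0, -0.004], [-0.007, -0.004, -1.0]]
contact_force: [1.0, -0.1, 0.7]
gripper_width: 0.0652
gripper_force: 0.0
```

>>> apply_moves([
  [[0.5,0.8,0],0],
  [[0.5,0.8,0],0],
  [[0.5,0.8,0],0],
  [[0.5,0.8,0],0],
  [[0,0,0],0],
])

```text
time: 30.43
position: [0.5131, -0.1225, 0.2031]
eef_rot: [[-1.0, -0.002, -0.004], [-0.002, 1.0, 0.003], [0.004, 0.003, -1.0]]
contact_force: [1.9, -0.9, 0.6]
gripper_width: 0.065
gripper_force: 0.0
```

>>> apply_moves([
  [[0,0,0],0],
  [[0,0,0],0],
  [[0,0,0],0],
])

```text
time: 30.68
position: [0.5182, -0.1285, 0.2035]
eef_rot: [[-1.0, 0.001, 0.001], [0.001, 1.0, -0.0], [-0.001, -0.0, -1.0]]
contact_force: [-0.1, 0.5, 0.1]
gripper_width: 0.0649
gripper_force: 0.0
```

```bash
python3 - <<'E'
from h import *
s=ctrl.read_camera('side')[:,:,::-1].copy();t=ctrl.read_camera('top')[:,:,::-1].copy()
for n,im in(('side',s),('top',t)):
    a=np.linspace(0,6.28,60);g=proj(n,np.array([[.597+.02*np.cos(i),-.2555+.02*np.sin(i),z] for i in a for z in(.11,.138)]))
    x0,y0=g.min(0);x1,y1=g.max(0);h=cv2.cvtColor(im,cv2.COLOR_BGR2HSV).astype(int);w=np.zeros(h.shape[:2],bool);w[int(y0)-8:int(y1)+5,int(x0)-8:int(x1)+8]=1
    print(n,g.min(0).round(1),g.max(0).round(1),blobs(((h[...,0]<8)|(h[...,0]>172))&(h[...,1]>170)&(h[...,2]>60)&w,8))
cv2.imwrite('pics/fin.png',np.hstack([cv2.resize(s[110:210,250:350],(400,400)),cv2.resize(t[140:240,390:490],(400,400))]))
E
```

```text
side [298.1 138.9] [314.3 156.2] [(np.int32(197), [305.6, 147.6], [299, 140, 15, 16])]
top [434.8 172.6] [462.8 196.7] [(np.int32(21), [444.9, 175.9], [440, 174, 10, 5])]
```

View pics/fin.png

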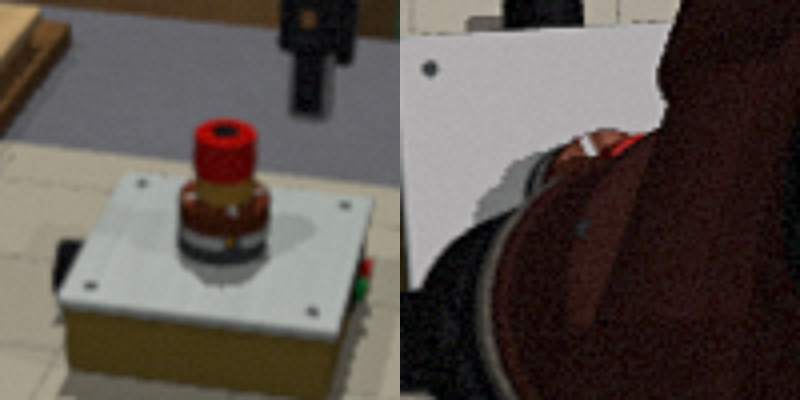

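The side view shows drum, spacer and red cap stacked upright on the spindle. A dog shows in a drum slot at about (307,170), and the gripper is clear.

```bash
python3 -c "
from cell import ctrl
print(ctrl.sign_off())"
```

```text
the job is handed in; nothing more can be done
None
```

The drum, spacer and cap are stacked on the spindle, each released after light contact at its expected height, and the job was handed in at about 31 s; no verdict was returned, and the dustpan, screwdriver and offcut were never approached.

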